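# Mark the depth of a slanted pipe socket with a depth rod

## Robot

A 6-joint arm with a two-finger parallel gripper is mounted at the origin on the work surface. World frame = base frame: x ahead of the robot, y to its left, z up, the work surface at z = 0. Lengths are in m, angles in degrees, forces in N, time in s.
With the tool pointing down it reaches from about 0.375 to 0.75 m from the base axis. Payload 9 kg.
Tool frame: the origin (TCP) lies midway between the tips of the shut fingers; the grasp point (between the pads) lies 19 mm behind it (ctrl.hold_point_z is the distance from the TCP to the grasp point, in m); z points along the fingers, y is the direction in which the jaws open and shut (so a half turn about z gives the same grasp; the last joint's range is limited). The gripper opens to 85 mm and grips with 20 to 120 N. Pads are 22 mm wide; open, the fingers measure 114 mm over their backs; the gripper's body (76 mm by 85 mm) begins 54 mm behind the grasp point. The pads swing forward as they close: fully open they stand 13 mm farther back than shut.
Start: joints at [63.787, 5.964, 5.575, 89.605, 0, 77.527], TCP at [0.143, 0.583, 0.231] pointing down, gripper open.
Joint ranges: [-171.21, 171.21], [-48.23, 106.86], [-62.78, 66.21], [-105.2, 120.99], [-86.42, 89.51], [-180, 180]. Speed limits (degrees/s): [127.2, 127.2, 147.25, 180, 180, 180].

## Interface

Orientations are given as a 3x3 rotation matrix whose columns are the frame's x, y, z axes.
In Python, from station import ctrl gives the robot as it stands. The module is installed in compiled form; this text tells all that it offers.
- The arm moves only by the shell command python3 -m creep 'ROWS' [OPENING] [FORCE]. ROWS is JSON, a list of rows, each an object of numbers: "x", "y", "z": the shift along the tool's x, y, z in m; "rx", "ry", "rz": the turn, a rotation vector about the tool's x, y, z in rad. A call has exactly 5 rows; each row is the pose to reach, as a shift and turn from the pose commanded when the call began, along the tool's axes at that moment; what a row does not reach only later rows make up. A row lasts 1/12 s, in which the tool goes at most 41.7 mm and 7.16 degrees, less where a joint would pass 70% of its speed; a pose out of reach is approached as far as the arm can. A call with a gripper value outside its range is refused whole. OPENING is the opening, from 0 (shut) to 1 (fully open), set as the call begins (- or left out, the last holds). The fingers move at their own pace and stop on an object; FORCE is the grip in N (left out, the last holds). Time passes only in rows, so rows that repeat a pose let the fingers close, or fill a call up. It gives the time, the measured TCP pose, the force and the opening at its end, in the units of the state.
- ctrl.observe(): the state, without advancing time (a new reading comes with each control period).
- ctrl.grab_frame(name): name is "side" or "top"; returns (picture, depth): 400x640x3 uint8, blue, green, red; 400x640 float32, m along the optical axis (not along the pixel's ray), 0 where there is no reading.
- ctrl.camera_params(name): a dict with "fx", "fy", "cx", "cy" (pixels), "dist_coeffs" ([k1, k2, p1, p2, k3] as OpenCV has them; the pictures are not rectified), "position" and "rotation" of the camera in the world. Camera axes: x right, y down, z forward; pixel columns grow to the right and rows downward; lengths in m; the calibration is good to about 2 mm. A picture is of the moment at which its call begins. camera_params takes no time and is no camera call.
- ctrl.hand_in(): hands the job in, once; it reports no verdict.
The state is a dict: "time": time; "joints": joint angles; "joint_vel": joint speeds; "joint_torque": joint torques, N m; "ee_pos": TCP position; "tool_rot": TCP orientation; "ft_force": force on the tool from outside, world axes, zero at the start; "moment": the same for the moment, N m; "opening": finger opening in m.
Only numpy, scipy, OpenCV 4.12 (cv2) and the standard library are available. Lean on these libraries where they do the work, as an engineer would, in place of code of your own. Each camera call takes 0.05 s, during which the arm holds its last target.

## Task

Take the steel depth rod from its rest and put it, plain end first, into the slanted blind pipe socket on the turntable, pushing it until it bottoms out, so that the mouth of the socket slides the brass collar up the rod and the collar marks the depth. Leave the rod standing fully home in the socket with the collar against the mouth, and do not disturb the other tools.

Things in the scene. Friction and masses are not known exactly. Their poses are not given: they have to be found in the camera images.
- rod_mid (a point): Centre of the loose depth rod: round steel, 14 mm thick, 180 mm long, 0.2 kg, a dark knob (22 mm thick, last 14 mm) at one end, a chamfered plain tip at the other. x axis = along the rod from tip (-90 mm) to knob (+90 mm). It starts level in its rest, axis 54 mm above the bench, knob end away from the robot and to the right; the bare stretch x = +40 to +70 mm is free to grip from above.
- rod_tip (a point): The centre of the end face of the rod's plain tip, on the axis; axes as rod_mid.
- collar (a joint): Brass collar on the rod (34 mm thick, 14 mm long, small thumb screw); slides stiffly (about 2.5 N), stays where it is left. Value in m: 0 when its tip-side face is 30 mm from the rod's tip, growing towards the knob (stop at 0.075); tip-side face to tip = 30 mm + value. Starts at 0 to 0.025.
- tube: Blind pipe socket: capped straight steel pipe, 42 mm outside, bore 20 mm wide and 90 mm deep (flat floor), fixed on the turntable, slanted 50 degrees from vertical (40 above level). Origin = centre of the floor of the bore; z axis = along the bore, from the floor out through the mouth, which opens upwards and to the right (seen from the robot).
- tube_mouth (a point): Centre of the mouth of the pipe socket, 90 mm along z from the floor of the bore; axes as tube.
- turntable: Aluminium turntable, locked, 340 mm across, top 28 mm above the bench; origin under its centre; x axis = the level direction in which the socket's mouth faces. The socket stands over its middle.
- rest: Fixed low steel rest with two V notches, 150 x 50 mm, 62 mm high at most, in which the rod lies; origin under its centre, x axis along the rod's starting direction. The notches are at x = -69 and +18 mm, each 10 mm thick; the rod's middle is above the origin to about 2 mm.
- spray_bottle: Bystander: spray bottle, 72 mm across, 195 mm high, standing on the turntable beside the socket, on the robot's side (about x = +50, y = -120 mm in the turntable's frame); origin under its centre.
- pipe_wrench: Bystander: steel pipe wrench, 220 mm long, 26 mm high, lying on the turntable beside the socket, on the side far from the robot; origin underneath, about the middle.
- torque_wrench: Bystander: chrome torque wrench, 295 mm long, 38 mm high, lying on the bench beyond the rest; origin underneath, about the middle.
- silicone_grip: Bystander: ribbed silicone handle grip, 120 mm long, 32 mm high, lying on the bench to the left of the turntable; origin under its centre.
Mind the look-alikes: they are no part of the job. Leave any orange look-alike of the part that bears rod_mid alone.

How it is judged:
By the outcome, as a careful person would: the job done as asked, in the order asked, and still so for the second after the job is handed in, with the robot touching nothing.
It also fails if it takes over 48 s, if anything falls off the work surface, if the arm or the gripper's body presses on something with over 40 N, if the wrist force passes 120 N, or if a joint passes its speed limit or range.

## Working session

There is one attempt and no reset: what is moved stays moved. The work goes in short steps, Python scripts to look and compute and a shell command to move; the robot and the scene stay as the last step left them, time stands still between calls to the robot, and variables do not carry over. Pictures are saved under pics/ and viewed, and the job is handed in when it is done.

```bash
mkdir -p pics; ls; cat > h.py <<'E'
import numpy as np, cv2, json
from station import ctrl
def snap(n,tag):
    im,d=ctrl.grab_frame(n); cv2.imwrite(f'pics/{tag}.png',im); np.savez(f'pics/{tag}.npz',im=im,d=d); return im,d
def load(tag):
    z=np.load(f'pics/{tag}.npz'); return z['im'],z['d']
def ray(n,uv):
    p=ctrl.camera_params(n); K=np.array([[p['fx'],0,p['cx']],[0,p['fy'],p['cy']],[0,0,1]])
    u=cv2.undistortPoints(np.array(uv,float).reshape(-1,1,2),K,np.array(p['dist_coeffs'],float)).reshape(-1,2)
    d=np.c_[u,np.ones(len(u))]
    return np.array(p['position']),d@np.array(p['rotation']).T
def onplane(n,uv,z):
    o,d=ray(n,uv); return o+d*((z-o[2])/d[:,2])[:,None]
def atdepth(n,uv,dep):
    o,d=ray(n,uv); return o+d*np.asarray(dep).reshape(-1,1)
def proj(n,P):
    p=ctrl.camera_params(n); K=np.array([[p['fx'],0,p['cx']],[0,p['fy'],p['cy']],[0,0,1]])
    R=np.array(p['rotation']).T; t=-R@np.array(p['position'])
    return cv2.projectPoints(np.array(P,float).reshape(-1,1,3),cv2.Rodrigues(R)[0],t,K,np.array(p['dist_coeffs'],float))[0].reshape(-1,2)
E
python3 - <<'E'
from h import *
for n in('top','side'):
    snap(n,n+'0'); p=ctrl.camera_params(n); print({k:np.round(v,4).tolist() for k,v in p.items()})
print(ctrl.observe())
print(ctrl.hold_point_z)
E
```

```text
pics
{'fx': 508.7054, 'fy': 508.7054, 'cx': 317.1046, 'cy': 203.813, 'dist_coeffs': [-0.0577, 0.0, 0.0, 0.0, 0.0], 'position': [0.4512, -0.0431, 1.7343], 'rotation': [[-0.019, -0.9972, 0.0725], [-0.9998, 0.0198, 0.0097], [-0.0111, -0.0723, -0.9973]]}
{'fx': 392.4439, 'fy': 392.4439, 'cx': 316.889, 'cy': 201.4203, 'dist_coeffs': [-0.089, 0.0, 0.0, 0.0, 0.0], 'position': [0.1395, -0.95, 0.745], 'rotation': [[0.9155, -0.2013, 0.3482], [-0.4016, -0.5052, 0.7639], [0.0222, -0.8392, -0.5434]]}
{'time': 0.1, 'joints': array([6.37861148e+01, 5.99704812e+00, 5.53466428e+00, 8.96025748e+01,
       1.20904209e-04, 7.75268629e+01]), 'joint_vel': array([-0.03414745, -0.14378602,  0.04323154, -0.10284332, -0.15730856,
        0.06302919]), 'joint_torque': array([ 5.91041433e-03, -5.58204031e+01,  5.04720461e+01,  1.29587392e-02,
       -2.65168301e-04,  1.81149005e-05]), 'ee_pos': array([0.14238707, 0.5825896 , 0.2306114 ]), 'tool_rot': array([[-9.71380375e-01,  2.37528764e-01, -5.02693165e-04],
       [ 2.37529168e-01,  9.71379875e-01, -1.01620560e-03],
       [ 2.46927964e-04, -1.10652646e-03, -9.99999357e-01]]), 'ft_force': array([ 0.33594568,  0.28564739, -0.88353281]), 'moment': array([ 0.00166197,  0.01386374, -0.01572425]), 'opening': 0.08548726051316899}
0.0187
```

View pics/top0.png

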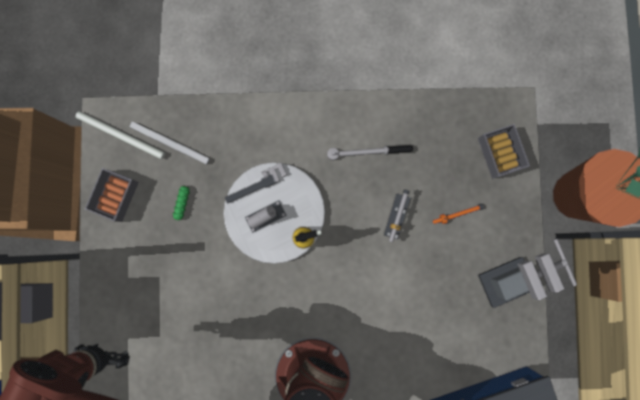

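View pics/side0.png

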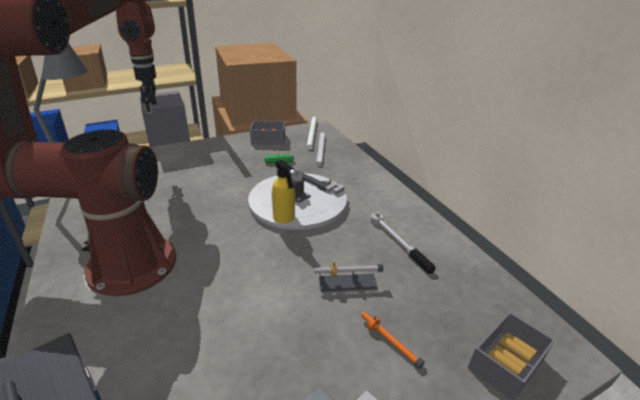

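The top view shows the steel rod in its rest at about (398,216), with the brass collar near (394,228). The side view has it at about (350,268). These could be mistaken for it: the orange look-alike rod, top (458,215) / side (392,338); the torque wrench, top (370,152); the white bars, top (120,135) and (170,142). By the description I choose the grey rod in the rest. I'll check that in a close crop.

```bash
python3 - <<'E'
from h import *
a,_=load('top0'); b,_=load('side0')
c1=cv2.resize(a[180:255,360:440],None,fx=5,fy=5,interpolation=cv2.INTER_CUBIC)
c2=cv2.resize(b[250:300,305:390],None,fx=4.7,fy=4.7,interpolation=cv2.INTER_CUBIC)
h=max(c1.shape[0],c2.shape[0]); 
f=lambda c:cv2.copyMakeBorder(c,0,h-c.shape[0],0,0,cv2.BORDER_CONSTANT)
cv2.imwrite('pics/crop1.png',np.hstack([f(c1),f(c2)])[:600,:800])
c1=cv2.resize(a[160:265,220:330],None,fx=3.6,fy=3.6,interpolation=cv2.INTER_CUBIC)
c2=cv2.resize(b[150:240,245:350],None,fx=3.7,fy=3.7,interpolation=cv2.INTER_CUBIC)
h=max(c1.shape[0],c2.shape[0]); 
cv2.imwrite('pics/crop2.png',np.hstack([f(c1),f(c2)])[:600,:800])
E
```

```text
(no output)
```

View pics/crop1.png

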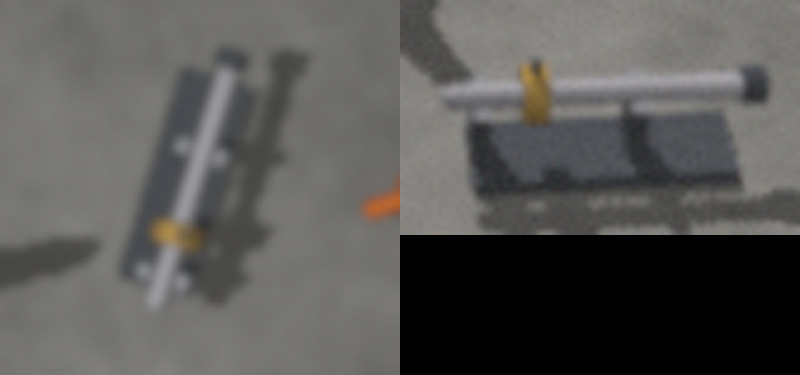

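View pics/crop2.png

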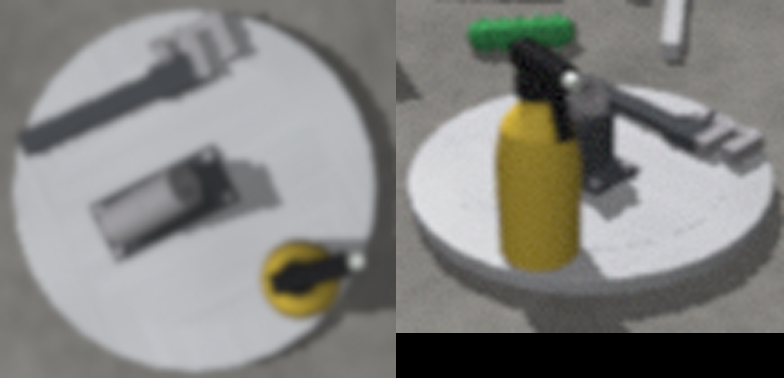

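The crop confirms it: a bare steel rod with a brass collar near the tip and a dark knob at the upper right. Next I measure the rod, turntable and socket.

```bash
python3 - <<'E'
from h import *
np.set_printoptions(precision=4,suppress=True)
a,d=load('top0')
# turntable disk
g=a.min(axis=2)
m=(g>150).astype(np.uint8); m[:, :215]=0; m[:,335:]=0; m[:155]=0; m[270:]=0
cs,_=cv2.findContours(m,cv2.RETR_EXTERNAL,cv2.CHAIN_APPROX_NONE); c=cv2.convexHull(max(cs,key=cv2.contourArea))
P=onplane('top',c.reshape(-1,2),0.028); (cx,cy),r=cv2.minEnclosingCircle(P[:,:2].astype(np.float32)); print('disk',cx,cy,r,cv2.fitEllipse(P[:,:2].astype(np.float32)*1000))
# height map crop print around socket
v,u=np.mgrid[195:240,240:295]; uv=np.c_[u.ravel(),v.ravel()]
P=atdepth('top',uv,d[v,u].ravel()); ok=d[v,u].ravel()>0
H=(P[:,2].reshape(v.shape)*1000).round().astype(int)
for r in range(5,38): print(195+r,' '.join('%4d'%x for x in H[r,4:44]))
E
```

```text
disk 0.5504406094551086 0.12235412746667862 0.16909848153591156 ((548.75, 121.81959533691406), (332.27984619140625, 336.7908935546875), 25.671913146972656)
200   31   24   24   30   31   37   33   35   35   28   27   20   33   30   30   23   21   26   23   27   19   23   30   30   26   34   25   34   23   27   33   32   30   22   27   35   30   31   27   33
201   30   24   34   22   31   22   22   29   31   25   41   33   27   28   23   21   35   36   30   29   32   30   28   24   40   34   30   30   30   30   30   32   31   40   44   39   37   26   23   24
202   25   33   24   23   28   32   31   29   31   25   25   31   27   28   33   26   31   28   26   33   31   31   27   35   31   22   31   30   36   28   29   41   39   44   40   41   41   26   27   25
203   32   30   35   28   27   29   27   21   32   25   25   35   30   28   33   28   25   28   34   25   29   29   29   28   32   31   28   33   37   41   37   35   31   38   37   35   31   32   26   20
204   24   28   31   31   26   28   36   32   31   34   24   29   20   32   27   30   25   27   33   31   26   28   26   26   25
[... 5087 characters left out ...]
 22   21   30   27   34   32   28   28   28   31   21   29   25   24   29   27   28   25
230   27   27   26   31   34   29   29   31   42   32   38   38   30   35   31   25   28   28   29   29   25   24   32   30   23   32   27   34   29   24   23   23   29   35   32   30   31   26   28   32
231   29   26   31   20   27   27   26   31   32   37   40   31   32   25   27   35   23   29   23   28   25   24   23   31   31   21   28   30   26   27   25   34   27   29   23   29   26   28   24   27
232   34   23   20   28   29   23   27   28   31   32   33   33   28   27   25   32   31   30   38   32   32   30   31   33   26   30   20   33   24   35   29   23   31   25   28   26   33   29   27   24
```

```bash
python3 - <<'E'
from h import *
a,d=load('top0')
c=cv2.resize(a[195:240,240:295],None,fx=14,fy=13,interpolation=cv2.INTER_NEAREST)
cv2.imwrite('pics/c3.png',cv2.convertScaleAbs(c,alpha=1.3))
a,d=load('side0')
c=cv2.resize(a[160:215,265:325],None,fx=13,fy=10.5,interpolation=cv2.INTER_CUBIC)
cv2.imwrite('pics/c4.png',cv2.convertScaleAbs(c,alpha=1.5))
E
```

```text
(no output)
```

View pics/c3.png

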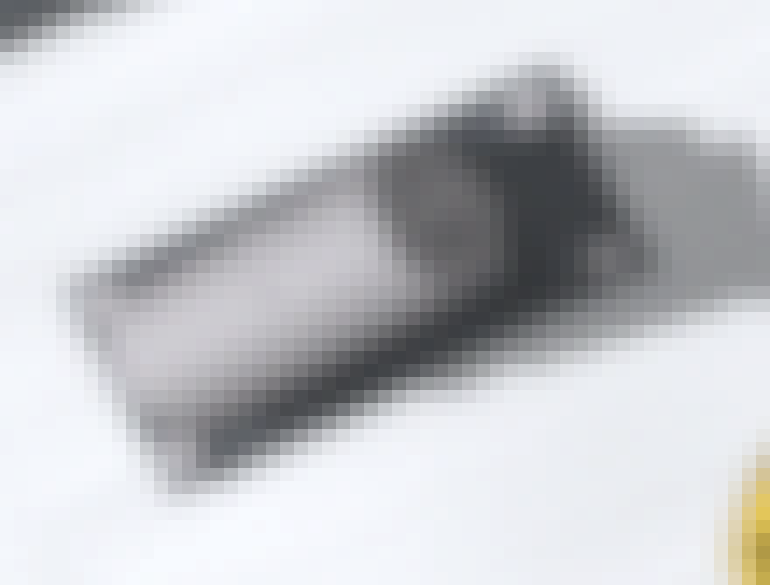

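View pics/c4.png

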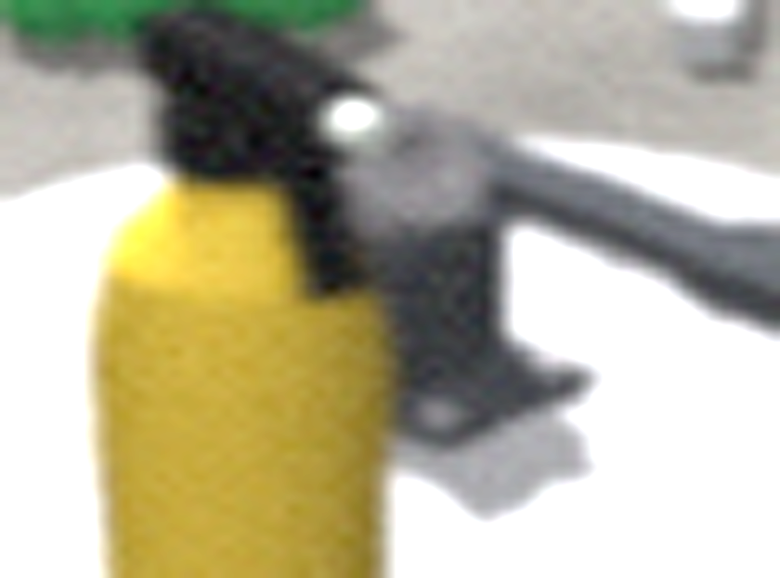

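```bash
python3 - <<'E'
from h import *
for n in('top','side'):
    fr=[ctrl.grab_frame(n) for _ in range(6)]
    D=np.array([f[1] for f in fr]+[load(n+'0')[1]]); D[(D<0.2)|(D>2.5)]=np.nan
    I=np.mean([f[0].astype(float) for f in fr]+[load(n+'0')[0].astype(float)],0)
    np.savez(f'pics/{n}A.npz',im=np.clip(I,0,255).astype(np.uint8),d=np.nan_to_num(np.nanmedian(D,0)))
E
cat > fit.py <<'E'
from h import *
from scipy.optimize import least_squares
np.set_printoptions(precision=4,suppress=True)
a,d=load('topA')
v,u=np.mgrid[195:240,235:295]; uv=np.c_[u.ravel(),v.ravel()]; dd=d[v,u].ravel()
P=atdepth('top',uv,dd)[dd>0]
# bias check: turntable top should be 28mm
flat=P[(abs(P[:,2]-.028)<.008)]; print('table z',np.median(flat[:,2]),len(flat))
P=P[(P[:,2]>.05)]; P=P[np.linalg.norm(P[:,:2]-[.55,.12],axis=1)<.09]
print(len(P))
el=np.radians(40)
def ax(az): return np.array([np.cos(el)*np.cos(az),np.cos(el)*np.sin(az),np.sin(el)])
# M = mouth centre
def res(p):
    A=ax(p[3]); q=P-p[:3]; s=q@A; r=np.linalg.norm(q-np.outer(s,A),axis=1)
    # signed distance to capped cylinder
    dx=r-.021; dy=s
    return np.where((dx>0)&(dy>0),np.hypot(dx,dy),np.maximum(dx,dy)), r,s
def f(p):
    e,r,s=res(p); w=~((r<.0105)&(s<.004)); return e*w
best=least_squares(f,[.56,.09,.105,np.radians(-63)],loss='soft_l1',f_scale=.003)
p=best.x; e,r,s=res(p)
print('mouth',p[:3],'az',np.degrees(p[3]),'floor',p[:3]-.09*ax(p[3]),'rms',np.std(f(p)), 'smin',s.min())
E
python3 fit.py
```

```text
table z 0.02906941293834575 2170
399
mouth [ 0.7397 -0.3567  0.5398] az -68.0867235069061 floor [ 0.714  -0.2928  0.482 ] rms 0.00460832721796546 smin -0.7686443153174571<stdin>:6: RuntimeWarning: All-NaN slice encountered
```

```bash
cat >> fit.py <<'E'
p=np.array([.562,.09,.105,np.radians(-63)])
for it in range(6):
    e,r,s=res(p); keep=((r>.013)|(s<-.05))&(abs(e)<(.02 if it<2 else .01))
    best=least_squares(lambda q:res(q)[0][keep],p,loss='soft_l1',f_scale=.003); p=best.x
    print(it,keep.sum(),'mouth',p[:3],'az',np.degrees(p[3]),'floor',p[:3]-.09*ax(p[3]),'rms',np.std(res(p)[0][keep]),'smin',s.min())
print('proj mouth top',proj('top',p[:3]),'side',proj('side',p[:3]))
E
python3 fit.py
python3 - <<'E'
from h import *
# overlay-free: crop with the projected mouth point
for n,box in(('top',(240,295,195,240)),('side',(265,325,160,215))):
    a,_=load(n+'A'); u0,u1,v0,v1=box
    cv2.imwrite(f'pics/c5{n}.png',cv2.convertScaleAbs(cv2.resize(a[v0:v1,u0:u1],None,fx=10,fy=10,interpolation=cv2.INTER_CUBIC),alpha=1.4))
E
```

```text
table z 0.02906941293834575 2170
399
mouth [ 0.7397 -0.3567  0.5398] az -68.0867235069061 floor [ 0.714  -0.2928  0.482 ] rms 0.00460832721796546 smin -0.7686443153174571
0 174 mouth [ 0.7828 -0.3636  0.5528] az -64.01160524382271 floor [ 0.7526 -0.3017  0.4949] rms 0.007263179124429819 smin -0.12182399152978644
1 398 mouth [ 0.8298 -0.5029  0.6827] az -65.78811753010055 floor [ 0.8015 -0.4401  0.6249] rms 0.005140009099438035 smin -0.7959759779056366
2 362 mouth [ 0.9308 -0.7193  0.883 ] az -65.59956535661317 floor [ 0.9023 -0.6565  0.8252] rms 0.003120971066914804 smin -0.9911125838267312
3 362 mouth [ 0.9314 -0.7206  0.8842] az -65.59956529170513 floor [ 0.9029 -0.6578  0.8263] rms 0.003120971066636175 smin -1.3028207021761633
4 362 mouth [ 0.9314 -0.7206  0.8842] az -65.59956529170513 floor [ 0.9029 -0.6578  0.8263] rms 0.003120971066636175 smin -1.304641094549351
5 362 mouth [ 0.9314 -0.7206  0.8842] az -65.59956529170513 floor [ 0.9029 -0.6578  0.8263] rms 0.003120971066636175 smin -1.304641094549351
proj mouth top [[691.4965 -34.1941]] side [[747.4281 -63.9972]]
```

View pics/c5top.png

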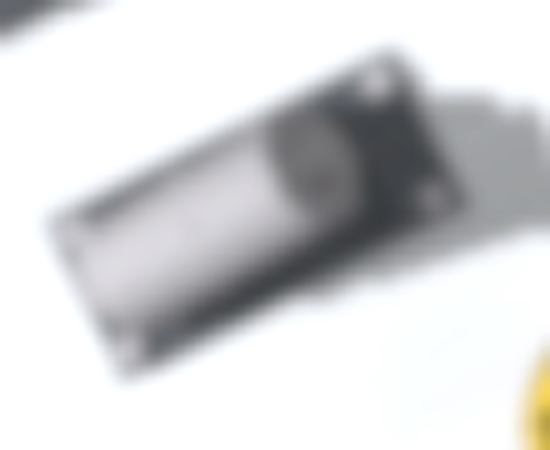

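View pics/c5side.png

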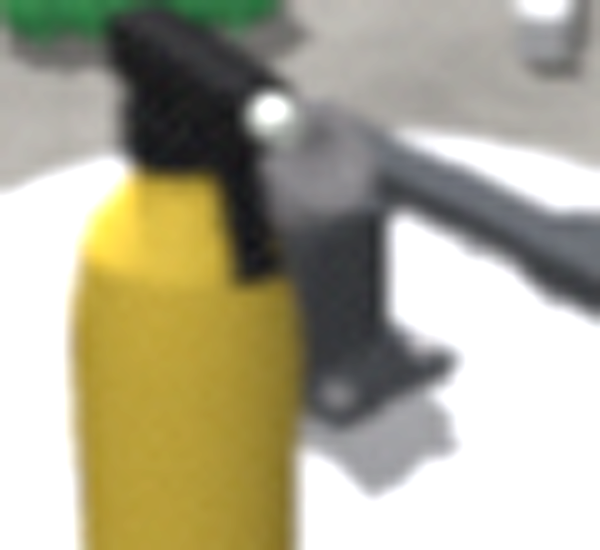

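```bash
cat > fit2.py <<'E'
from h import *
from scipy.optimize import least_squares
np.set_printoptions(precision=4,suppress=True)
o1,d1=ray('top',[[271.7,211.6]]); o2,d2=ray('side',[[297.0,175.6]])
A=np.c_[d1[0],-d2[0]]; t=np.linalg.lstsq(A,o2-o1,rcond=None)[0]
X1=o1+t[0]*d1[0]; X2=o2+t[1]*d2[0]; G=(X1+X2)/2; print('triang',G,'gap',np.linalg.norm(X1-X2))
el=np.radians(40)
def ax(az,e=el): return np.array([np.cos(e)*np.cos(az),np.cos(e)*np.sin(az),np.sin(e)])
def pts(n,box):
    a,d=load(n+'A'); u0,u1,v0,v1=box
    v,u=np.mgrid[v0:v1,u0:u1]; uv=np.c_[u.ravel(),v.ravel()]; dd=d[v,u].ravel(); k=dd>0
    return atdepth(n,uv[k],dd[k]),a[v,u].reshape(-1,3)[k],uv[k]
P,_,_=pts('top',(235,295,195,240))
P[:,2]-=0.001
P=P[(P[:,2]>.05)]; P=P[np.linalg.norm(P[:,:2]-[.55,.12],axis=1)<.09]
M0=G.copy(); az=np.radians(-64); 
for it in range(4):
    s=(P-M0)@ax(az); B=P[(s<-.008)&(s>-.1)]
    def f(q,full=False):
        Ax=ax(q[2],q[3] if len(q)>3 else el); C=M0+[q[0],0,q[1]]; w=B-C; r=np.linalg.norm(w-np.outer(w@Ax,Ax),axis=1); return r-.021
    b=least_squares(f,[0,0,az],loss='soft_l1',f_scale=.003,x_scale=[.01,.01,.1]); b4=least_squares(f,[0,0,az,el],loss='soft_l1',f_scale=.003,x_scale=[.01,.01,.1,.1])
    az=b.x[2]; C=M0+[b.x[0],0,b.x[1]]; Ax=ax(az)
    w=P-C; s=w@Ax; r=np.linalg.norm(w-np.outer(s,Ax),axis=1)
    k=(r>.0125)&(r<.019)&(s>(M0-C)@Ax-.008)
    sm=np.median(s[k]); 
    # only front-face pts
    k2=k&(abs(s-sm)<.008); sm=np.median(s[k2]); M0=C+Ax*sm
    print(len(B),k2.sum(),'az',np.degrees(az),'4p az/el',np.degrees(b4.x[2:]),'rms',np.std(f(b.x)),'mouth',M0,'floor',M0-.09*Ax)
print(proj('top',M0),proj('side',M0))
T=np.array([.5496,.1221]); print('turntable in tube-frame offset: ',(M0[:2]-T)@Ax[:2]/np.cos(el),(M0[:2]-T)@np.array([-Ax[1],Ax[0]])/np.cos(el))
# rod
for n,box in(('top',(375,420,180,250)),('side',(305,395,250,300))):
    Q,c,uv=pts(n,box); 
    k=(abs(Q[:,2]-.059)<.012); Q=Q[k]; np.save(f'pics/rod_{n}.npy',Q); m=Q.mean(0); U,S,V=np.linalg.svd(Q-m); t=(Q-m)@V[0]
    print(n,k.sum(),'c',m,'dir',V[0],'ext',t.min(),t.max())
E
python3 fit2.py
```

```text
triang [0.5491 0.1183 0.1061] gap 0.0037972955888131085
286 43 az -66.31165428030181 4p az/el [-66.4408  39.5057] rms 0.005624451211587049 mouth [0.5491 0.1201 0.1082] floor [0.5214 0.1832 0.0503]
285 44 az -66.17806705426851 4p az/el [-66.2848  39.5591] rms 0.004734194967881554 mouth [0.5492 0.1201 0.1082] floor [0.5214 0.1832 0.0503]
284 43 az -66.32466263408844 4p az/el [-66.4227  39.6047] rms 0.004700861636273076 mouth [0.5491 0.1201 0.1082] floor [0.5214 0.1832 0.0503]
285 44 az -66.17806633897267 4p az/el [-66.2848  39.5591] rms 0.004728423650017588 mouth [0.5492 0.1201 0.1082] floor [0.5214 0.1832 0.0503]
[[271.25   210.9838]] [[296.2515 174.7982]]
turntable in tube-frame offset:  0.0016641755925262405 -0.0011307989171584702
top 288 c [ 0.5309 -0.2935  0.058 ] dir [-0.9504  0.3109  0.0041] ext -0.08990941998877555 0.0900328279421224
side 451 c [ 0.526  -0.3014  0.0547] dir [ 0.9482 -0.3178 -0.0044] ext -0.08574824366925042 0.09332649152378282
```

```bash
python3 - <<'E'
from h import *
np.set_printoptions(precision=4,suppress=True)
c=np.array([[50,215],[125,378],[395,48],[465,205]])/10-.45+[240,195]
P=onplane('top',c,.036); print(P); 
for i,j in((0,2),(1,3)):
    d=P[j]-P[i]; print('az',np.degrees(np.arctan2(d[1],d[0])),np.linalg.norm(d))
for i,j in((0,1),(2,3)):
    d=P[i]-P[j]; print('az-90',np.degrees(np.arctan2(d[1],d[0]))-90,np.linalg.norm(d))
print('platec',P.mean(0))
# rod: mask grey bright in top
a,_=load('topA')
for n,uvt,uvk in(('top',[390.0,240.4],[406.5,189.6]),('side',[313.8,270.4],[382.6,267.6])):
    P=onplane(n,[uvt,uvk],.054); d=P[1]-P[0]; print(n,P,np.linalg.norm(d),np.degrees(np.arctan2(d[1],d[0])),'mid',P.mean(0))
for n,b in(('top',(370,430,180,250)),('side',(305,395,250,300))):
    a,_=load(n+'A');u0,u1,v0,v1=b
    cv2.imwrite(f'pics/c6{n}.png',cv2.resize(a[v0:v1,u0:u1],None,fx=8,fy=8,interpolation=cv2.INTER_CUBIC))
E
```

```text
[[0.5383 0.2172 0.036 ]
 [0.4833 0.1926 0.036 ]
 [0.5922 0.1007 0.036 ]
 [0.539  0.0779 0.036 ]]
az -65.21605585398534 0.12838833235378916
az -64.09303655093665 0.12744613774974525
az-90 -65.86405568943157 0.060287059316723936
az-90 -66.85013620442778 0.05780887948568898
platec [0.5382 0.1471 0.036 ]
top [[ 0.4477 -0.2646  0.054 ]
 [ 0.6147 -0.3243  0.054 ]] 0.17732868233616475 -19.665894481072677 mid [ 0.5312 -0.2945  0.054 ]
side [[ 0.4448 -0.2724  0.054 ]
 [ 0.614  -0.3312  0.054 ]] 0.17904627293092618 -19.145667712573427 mid [ 0.5294 -0.3018  0.054 ]
```

View pics/c6top.png

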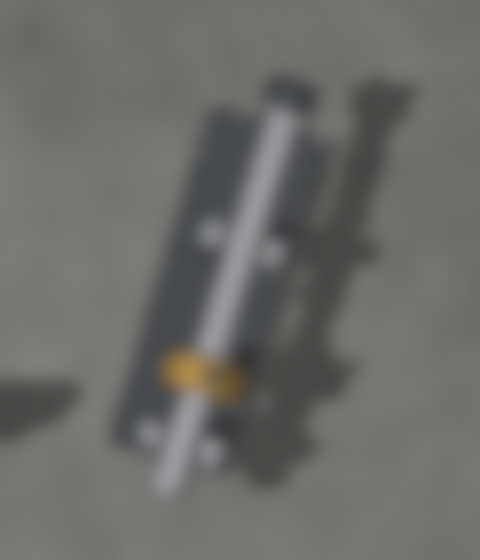

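View pics/c6side.png

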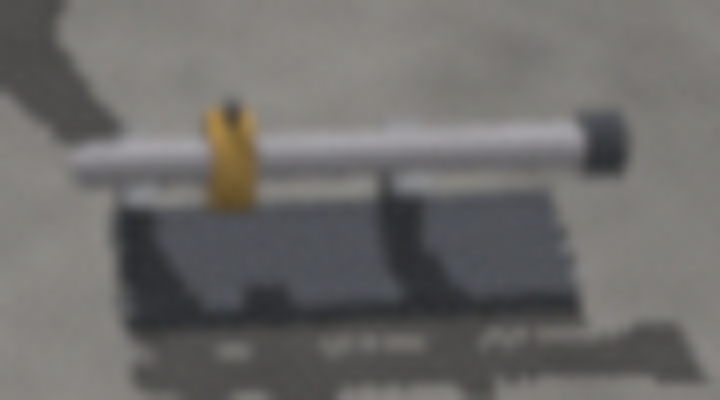

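```bash
python3 - <<'E'
from h import *
a,d=load('topA')
v,u=np.mgrid[184:246,382:414]; P=atdepth('top',np.c_[u.ravel(),v.ravel()],d[v,u].ravel())
r=np.array([np.cos(np.radians(-19)),np.sin(np.radians(-19))]); q=P[:,:2]-[.5305,-.2955]
X=q@r*1000; Y=(q@np.array([-r[1],r[0]]))*1000; Z=P[:,2]*1000
print('bench',np.median(Z[abs(Y)>45]))
ys=np.arange(-34,35,4)
print('x\\y  ',' '.join('%4d'%y for y in ys))
for x in range(-96,100,8):
    print('%4d '%x,' '.join('%4s'%(int(np.median(Z[k])) if k.any() else '.') for y in ys for k in [(abs(X-x)<4.5)&(abs(Y-y)<2.6)]))
E
```

```text
bench 0.35706102289734254
x\y    -34  -30  -26  -22  -18  -14  -10   -6   -2    2    6   10   14   18   22   26   30   34
 -96     1    1    2    2    2   -1   -2    0    0    0    1    0    0    1    0    .    .    .
 -88    -1   -2   -1   -1   -1   -1    0   -1   30    3    1    1    0    0    2    2    .    .
 -80    -1    0    1    1    1    0    .   56   59   27   27    0    0    0    0    1    .    .
 -72     0    0    0    8   11   53   54   52   58   58   49   42   11    9    8    0    1    .
 -64     0    0    2    8   29   51   54   53   57   59   53   30   10   10    6    0    1    0
 -56     0    0    2    8    8    8   10   53   57   58   11   10   10   11    9   -1    0    1
 -48     1    1    0   11   10    9   37   64   60   58   57   10   10   11    8    0   -2    1
 -40     1    1    0   10    .   59   63   67   71   76   68   63   12   10    9   -1    1    0
 -32     1   -1   -1   13   12    .   63   66   62   64   64   58   30    8    7    2    1    1
 -24     1    0    0   10   10   10    9   54   60   59   50   12   11   10    9    0    0    0
 -16     1    0   
[... 721 characters left out ...]
 10   10   10    0    1    0
  48     0    3    1   10   10   11    9   57   57   57   54   13   11   10   10    0    0    0
  56     1    1    0   10   11   10    9   54   55   57   53    9    9    9   10    1    0    0
  64     0    0    1   11   11   10   10   54   55   55   53   12   10   11   10   11    0    0
  72     0    0    0    7   10   10   10   52   56   60   57   34    9    9    9    7    1    1
  80     0    1    2    0   -2    1   57   58   61   61   31   54    2    0    0    2    1    0
  88     0    0    0    0    0    1    .   61   62   61   59   54    1    0    0    1    0    0
  96     .    0   -1    0    0    0    .    7    0    0    0    1    0    0   -1    0    0    2
```

```bash
python3 -m creep '[{"z":-0.035,"y":-0.015,"x":-0.012},{"z":-0.06,"y":-0.04,"x":-0.03},{"z":-0.08,"y":-0.065,"x":-0.055},{"z":-0.1,"y":-0.09,"x":-0.08},{"z":-0.11,"y":-0.115,"x":-0.105}]' 1 60
```

```text
$[0]: bad value
```

```bash
python3 -m creep '[{"x":-0.012,"y":-0.015,"z":-0.03,"rx":0,"ry":0,"rz":0},{"x":-0.03,"y":-0.04,"z":-0.05,"rx":0,"ry":0,"rz":0},{"x":-0.055,"y":-0.065,"z":-0.07,"rx":0,"ry":0,"rz":0},{"x":-0.08,"y":-0.09,"z":-0.09,"rx":0,"ry":0,"rz":0},{"x":-0.105,"y":-0.115,"z":-0.11,"rx":0,"ry":0,"rz":0}]' 1 60
```

```text
time: 1.12
ee_pos: [0.2174, 0.4448, 0.3424]
tool_rot: [[-0.972, 0.237, 0.0], [0.237, 0.972, 0.0], [-0.0, 0.001, -1.0]]
ft_force: [1.0, 0.3, 0.1]
opening: 0.0857
```

```bash
C='python3 -m creep'; python3 -m creep '[{"x":-0.0258,"y":-0.0313,"z":0,"rx":0,"ry":0,"rz":0},{"x":-0.0516,"y":-0.0626,"z":0,"rx":0,"ry":0,"rz":0},{"x":-0.0774,"y":-0.0939,"z":0,"rx":0,"ry":0,"rz":0},{"x":-0.1032,"y":-0.1252,"z":0,"rx":0,"ry":0,"rz":0},{"x":-0.129,"y":-0.1565,"z":0,"rx":0,"ry":0,"rz":0}]'
python3 -m creep '[{"x":-0.0258,"y":-0.0313,"z":0,"rx":0,"ry":0,"rz":0.02},{"x":-0.0516,"y":-0.0626,"z":0,"rx":0,"ry":0,"rz":0.04},{"x":-0.0774,"y":-0.0939,"z":0,"rx":0,"ry":0,"rz":0.06},{"x":-0.1032,"y":-0.1252,"z":0,"rx":0,"ry":0,"rz":0.08},{"x":-0.129,"y":-0.1565,"z":0,"rx":0,"ry":0,"rz":0.1}]'
```

```text
time: 1.53
ee_pos: [0.3056, 0.2619, 0.3416]
tool_rot: [[-0.972, 0.237, 0.001], [0.237, 0.972, 0.0], [-0.001, 0.001, -1.0]]
ft_force: [1.0, 0.2, -0.3]
opening: 0.0854
time: 1.95
ee_pos: [0.3938, 0.0788, 0.3417]
tool_rot: [[-0.942, 0.334, 0.001], [0.334, 0.942, -0.0], [-0.001, 0.0, -1.0]]
ft_force: [0.6, 1.6, 0.1]
opening: 0.0857
```

```bash
cat > go.py <<'E'
from h import *
import sys
from scipy.spatial.transform import Rotation as Ro
np.set_printoptions(precision=4,suppress=True)
def go(pos,Rt=None):
    s=ctrl.observe(); R=np.array(s['tool_rot']); d=R.T@(np.array(pos)-s['ee_pos']); 
    print('t',s['time'],'shift',d,'|',np.linalg.norm(d),'rot',Ro.from_matrix(R.T@Rt).as_rotvec() if Rt is not None else '', 'j',s['joints'].round(1))
def down(azx):
    a=np.radians(azx); x=np.array([np.cos(a),np.sin(a),0]); z=np.array([0,0,-1.]); return np.c_[x,np.cross(z,x),z]
E
python3 -c "
from go import *
go([.5844,-.314,.15],down(180-19.2))"
```

```text
t 1.95 shift [-0.3108 -0.3066  0.1919] | 0.47683290011280743 rot [ 0.0004  0.0011 -0.0059] j [ -7.5 -24.9 -10.5 104.4   0.   12. ]
```

```bash
python3 -m creep '[{"x":-0.029,"y":-0.029,"z":0,"rx":0,"ry":0,"rz":0},{"x":-0.058,"y":-0.058,"z":0,"rx":0,"ry":0,"rz":0},{"x":-0.087,"y":-0.087,"z":0,"rx":0,"ry":0,"rz":0},{"x":-0.116,"y":-0.116,"z":0,"rx":0,"ry":0,"rz":0},{"x":-0.145,"y":-0.145,"z":0,"rx":0,"ry":0,"rz":0}]'
python3 -m creep '[{"x":-0.028,"y":-0.028,"z":0.01,"rx":0,"ry":0,"rz":0},{"x":-0.056,"y":-0.056,"z":0.02,"rx":0,"ry":0,"rz":0},{"x":-0.084,"y":-0.084,"z":0.03,"rx":0,"ry":0,"rz":0},{"x":-0.112,"y":-0.112,"z":0.04,"rx":0,"ry":0,"rz":0},{"x":-0.14,"y":-0.14,"z":0.05,"rx":0,"ry":0,"rz":0}]'
python3 -c "
from go import *
go([.5844,-.314,.12],down(180-19.2))"
```

```text
time: 2.37
ee_pos: [0.4823, -0.1064, 0.3415]
tool_rot: [[-0.943, 0.334, 0.001], [0.334, 0.943, -0.0], [-0.001, 0.0, -1.0]]
ft_force: [0.3, 0.3, 0.5]
opening: 0.0851
time: 2.78
ee_pos: [0.5677, -0.2848, 0.2907]
tool_rot: [[-0.943, 0.334, 0.0], [0.334, 0.943, -0.0], [-0.0, 0.0, -1.0]]
ft_force: [0.9, 0.7, 0.3]
opening: 0.0854
t 2.7833 shift [-0.0254 -0.022   0.1707] | 0.17398203859577382 rot [ 0.      0.0004 -0.005 ] j [-38.4  13.7  20.4  96.6   0.  -18.9]
```

```bash
python3 -m creep '[{"x":-0.01,"y":-0.009,"z":0.03,"rx":0,"ry":0,"rz":0},{"x":-0.02,"y":-0.018,"z":0.065,"rx":0,"ry":0,"rz":0},{"x":-0.0254,"y":-0.022,"z":0.1,"rx":0,"ry":0,"rz":0},{"x":-0.0254,"y":-0.022,"z":0.135,"rx":0,"ry":0,"rz":0},{"x":-0.0254,"y":-0.022,"z":0.17,"rx":0,"ry":0,"rz":0}]'
python3 - <<'E'
from h import *
for n,b in(('top',(360,440,180,255)),('side',(300,410,200,305))):
    a,_=snap(n,n+'1');u0,u1,v0,v1=b
    cv2.imwrite(f'pics/d1{n}.png',cv2.resize(a[v0:v1,u0:u1],None,fx=5.5,fy=5.5,interpolation=cv2.INTER_CUBIC))
E
```

```text
time: 3.2
ee_pos: [0.5837, -0.3124, 0.1193]
tool_rot: [[-0.943, 0.334, -0.0], [0.334, 0.943, 0.0], [0.0, 0.0, -1.0]]
ft_force: [0.5, 0.5, 0.1]
opening: 0.0857
```

View pics/d1top.png

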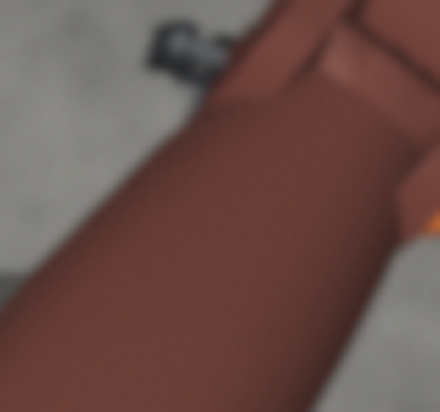

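View pics/d1side.png

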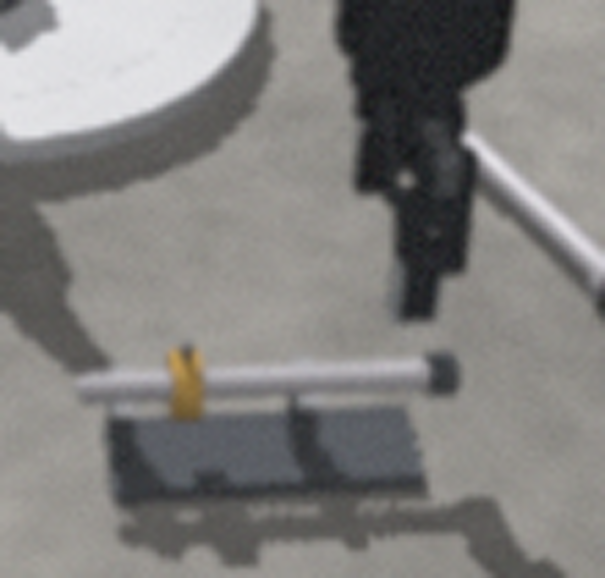

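```bash
python3 - <<'E'
from go import *
print(proj('side',[[.5844,-.314,.054],[.5837,-.3124,.119],[.5837-.33*.05,-.3124-.94*.05,.119],[.5837-.33*.05,-.3124-.94*.05,.132]]))
r=np.array([.9445,-.3285,0])
for m in ([.532,-.296,.054],[.5305,-.3,.052]): print(proj('side',[np.array(m)+r*s for s in(-.09,.04,.055,.07,.09)]))
E
```

```text
[[369.4279 266.4369]
 [371.3914 246.7844]
 [375.3118 259.9952]
 [375.8886 255.8816]]
[[313.6566 268.6896]
 [363.6075 266.7337]
 [369.29   266.4987]
 [374.9537 266.262 ]
 [382.4751 265.9436]]
[[313.7227 270.41  ]
 [363.7886 268.4301]
 [369.484  268.192 ]
 [375.1605 267.9521]
 [382.6987 267.6294]]
```

```bash
python3 -m creep '[{"x":-0.0018,"y":-0.001,"z":0.02,"rx":0,"ry":0,"rz":0},{"x":-0.0018,"y":-0.001,"z":0.04,"rx":0,"ry":0,"rz":0},{"x":-0.0018,"y":-0.001,"z":0.06,"rx":0,"ry":0,"rz":0},{"x":-0.0018,"y":-0.001,"z":0.075,"rx":0,"ry":0,"rz":0},{"x":-0.0018,"y":-0.001,"z":0.0833,"rx":0,"ry":0,"rz":0}]'
python3 -m creep '[{"x":0,"y":0,"z":0,"rx":0,"ry":0,"rz":0},{"x":0,"y":0,"z":0,"rx":0,"ry":0,"rz":0},{"x":0,"y":0,"z":0,"rx":0,"ry":0,"rz":0},{"x":0,"y":0,"z":0,"rx":0,"ry":0,"rz":0},{"x":0,"y":0,"z":0,"rx":0,"ry":0,"rz":0}]' 0.3 60
python3 -m creep '[{"x":0,"y":0,"z":0,"rx":0,"ry":0,"rz":0},{"x":0,"y":0,"z":0,"rx":0,"ry":0,"rz":0},{"x":0,"y":0,"z":0,"rx":0,"ry":0,"rz":0},{"x":0,"y":0,"z":0,"rx":0,"ry":0,"rz":0},{"x":0,"y":0,"z":0,"rx":0,"ry":0,"rz":0}]' 0 100
```

```text
time: 3.72
ee_pos: [0.5854, -0.3137, 0.0385]
tool_rot: [[-0.943, 0.333, 0.0], [0.333, 0.943, -0.0], [-0.0, -0.0, -1.0]]
ft_force: [-0.4, 0.0, -0.2]
opening: 0.0857
time: 4.13
ee_pos: [0.5858, -0.3141, 0.0394]
tool_rot: [[-0.943, 0.333, 0.001], [0.333, 0.943, -0.001], [-0.002, -0.001, -1.0]]
ft_force: [0.3, 0.3, -0.1]
opening: 0.0263
time: 4.55
ee_pos: [0.5853, -0.3146, 0.0389]
tool_rot: [[-0.943, 0.334, 0.0], [0.334, 0.943, -0.002], [-0.001, -0.002, -1.0]]
ft_force: [-2.1, -5.2, 5.8]
opening: 0.011
```

```bash
python3 -m creep '[{"x":0,"y":0,"z":-0.002,"rx":0,"ry":0,"rz":0},{"x":0,"y":0,"z":-0.005,"rx":0,"ry":0,"rz":0},{"x":0,"y":0,"z":-0.01,"rx":0,"ry":0,"rz":0},{"x":0,"y":0,"z":-0.015,"rx":0,"ry":0,"rz":0},{"x":0,"y":0,"z":-0.02,"rx":0,"ry":0,"rz":0}]'
python3 - <<'E'
from h import *
for n,b in(('side',(300,410,200,305)),):
    a,_=snap(n,n+'2');u0,u1,v0,v1=b
    cv2.imwrite(f'pics/d2{n}.png',cv2.resize(a[v0:v1,u0:u1],None,fx=5.5,fy=5.5,interpolation=cv2.INTER_CUBIC))
E
```

```text
time: 4.97
ee_pos: [0.5851, -0.3131, 0.0582]
tool_rot: [[-0.943, 0.333, -0.0], [0.333, 0.943, 0.001], [0.0, 0.001, -1.0]]
ft_force: [0.1, 1.5, -2.0]
opening: 0.0107
```

View pics/d2side.png

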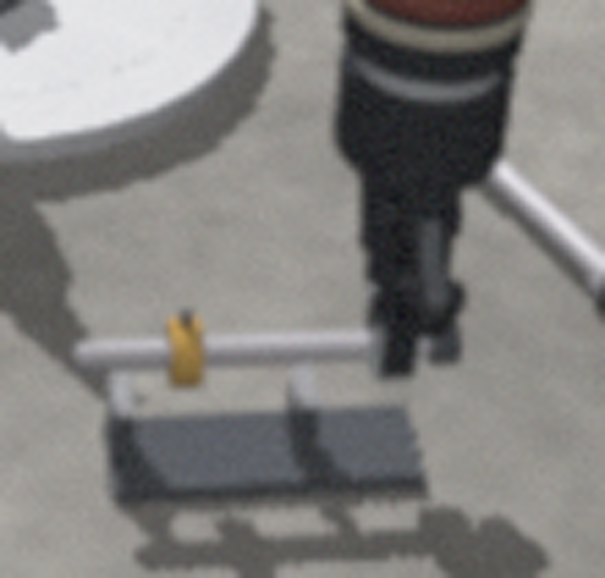

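```bash
cat > ins.py <<'E'
from go import *
M=np.array([.5491,.1198,.1077]); AZ=-66.0; EL=40.
def Rins(az=AZ,el=EL):
    a,e=np.radians(az),np.radians(el); A=np.array([np.cos(e)*np.cos(a),np.cos(e)*np.sin(a),np.sin(e)])
    z=np.array([np.sin(e)*np.cos(a),np.sin(e)*np.sin(a),-np.cos(e)]); x=-A; return np.c_[x,np.cross(z,x),z],A
TIP=np.array([.146,0,-.0145])
E
python3 - <<'E'
from ins import *
R,A=Rins(); print(R)
T=M+.04*A-R@TIP; print('pre TCP',T); go(T+[0.03,-0.05,.06],R); go(T,R)
b=onplane('top',[[303,237]],.2); print('bottle',b)
E
```

```text
[[-0.3116  0.9135  0.2614]
 [ 0.6998  0.4067 -0.5872]
 [-0.6428  0.     -0.766 ]]
pre TCP [ 0.6108 -0.0189  0.2162]
t 5.0167 shift [ 0.0292  0.2491 -0.2166] | 0.33142441600476147 rot [ 0.2837 -0.6577  0.7781] j [-39.4  19.1   2.6  73.4   0.  -20. ]
t 5.0167 shift [ 0.0742  0.2863 -0.1567] | 0.33467489449633847 rot [ 0.2837 -0.6577  0.7781] j [-39.4  19.1   2.6  73.4   0.  -20. ]
bottle [[0.4633 0.0162 0.2   ]]
```

```bash
python3 -m creep '[{"x":0,"y":0,"z":-0.035,"rx":0,"ry":0,"rz":0},{"x":0,"y":0,"z":-0.075,"rx":0,"ry":0,"rz":0},{"x":0,"y":0,"z":-0.115,"rx":0,"ry":0,"rz":0},{"x":0,"y":0,"z":-0.155,"rx":0.03,"ry":-0.07,"rz":0.08},{"x":0,"y":0.02,"z":-0.19,"rx":0.06,"ry":-0.14,"rz":0.165}]'
python3 - <<'E'
from ins import *
R,A=Rins()
T=M+.04*A-R@TIP;  go(T+[0.03,-0.05,.06],R); go(T,R)
E
```

```text
time: 5.43
ee_pos: [0.5916, -0.298, 0.2496]
tool_rot: [[-0.864, 0.493, 0.104], [0.482, 0.869, -0.115], [-0.147, -0.049, -0.988]]
ft_force: [1.1, 0.2, -0.6]
opening: 0.0107
t 5.4333 shift [ 0.0639  0.222  -0.0474] | 0.23584526318266805 rot [ 0.2204 -0.5162  0.6065] j [-37.3   5.9   6.8  82.2  -1.6  -8. ]
t 5.4333 shift [0.1227 0.2536 0.003 ] | 0.2817583230032532 rot [ 0.2204 -0.5162  0.6065] j [-37.3   5.9   6.8  82.2  -1.6  -8. ]
```

```bash
python3 -m creep '[{"x":0.009,"y":0.032,"z":-0.012,"rx":0.0315,"ry":-0.0735,"rz":0.0865},{"x":0.018,"y":0.064,"z":-0.02,"rx":0.063,"ry":-0.147,"rz":0.173},{"x":0.027,"y":0.096,"z":-0.027,"rx":0.0945,"ry":-0.221,"rz":0.26},{"x":0.036,"y":0.128,"z":-0.03,"rx":0.126,"ry":-0.294,"rz":0.346},{"x":0.045,"y":0.16,"z":-0.034,"rx":0.157,"ry":-0.368,"rz":0.432}]'
python3 - <<'E'
from ins import *
R,A=Rins()
T=M+.04*A-R@TIP;  go(T+[0.015,-0.03,.04],R); go(T,R)
E
```

```text
time: 5.85
ee_pos: [0.6269, -0.1282, 0.2691]
tool_rot: [[-0.502, 0.824, 0.262], [0.691, 0.564, -0.452], [-0.52, -0.046, -0.853]]
ft_force: [1.5, 0.0, -3.0]
opening: 0.0109
t 5.85 shift [ 0.0621  0.0445 -0.0251] | 0.080396561386996 rot [ 0.0686 -0.146   0.1742] j [-12.8 -12.5 -14.   65.8 -22.5  37.5]
t 5.85 shift [ 0.1111  0.0509 -0.0085] | 0.12253272022857171 rot [ 0.0686 -0.146   0.1742] j [-12.8 -12.5 -14.   65.8 -22.5  37.5]
```

```bash
python3 -m creep '[{"x":0.015,"y":0.011,"z":-0.006,"rx":0.023,"ry":-0.049,"rz":0.058},{"x":0.03,"y":0.022,"z":-0.012,"rx":0.046,"ry":-0.098,"rz":0.116},{"x":0.045,"y":0.033,"z":-0.018,"rx":0.0686,"ry":-0.146,"rz":0.174},{"x":0.0621,"y":0.0445,"z":-0.0251,"rx":0.0686,"ry":-0.146,"rz":0.174},{"x":0.0621,"y":0.0445,"z":-0.0251,"rx":0.0686,"ry":-0.146,"rz":0.174}]'
python3 - <<'E'
from ins import *
R,A=Rins()
T=M+.04*A-R@TIP;  go(T+[0.015,-0.03,.04],R); go(T,R)
for n,b in(('top',(235,355,170,270)),('side',(265,375,110,215))):
    a,_=snap(n,n+'3');u0,u1,v0,v1=b
    cv2.imwrite(f'pics/d3{n}.png',cv2.resize(a[v0:v1,u0:u1],None,fx=5.5,fy=5.5,interpolation=cv2.INTER_CUBIC))
s=ctrl.observe(); print(proj('side',s['ee_pos']+s['tool_rot']@TIP),proj('side',M),proj('top',s['ee_pos']+s['tool_rot']@TIP))
E
```

```text
time: 6.27
ee_pos: [0.6249, -0.0463, 0.2528]
tool_rot: [[-0.324, 0.91, 0.259], [0.699, 0.415, -0.582], [-0.637, -0.007, -0.771]]
ft_force: [0.5, 0.5, -3.0]
opening: 0.0104
t 6.2667 shift [-0.0042 -0.0002 -0.0009] | 0.004347361191717096 rot [-0.0002 -0.0072  0.0115] j [  0.1  -8.5 -14.4  65.5 -35.6  59.4]
t 6.2667 shift [ 0.0471 -0.0011  0.0086] | 0.047866075963324387 rot [-0.0002 -0.0072  0.0115] j [  0.1  -8.5 -14.4  65.5 -35.6  59.4]
[[310.523  163.9987]] [[296.2485 174.9748]] [[288.1485 201.0644]]
```

View pics/d3top.png

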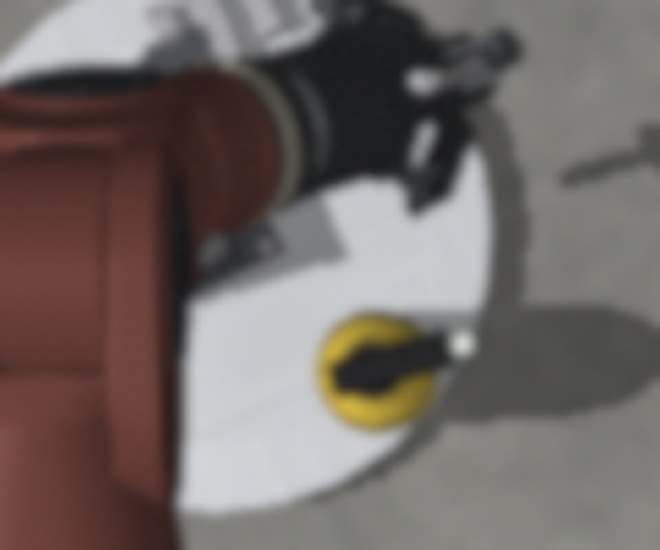

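View pics/d3side.png

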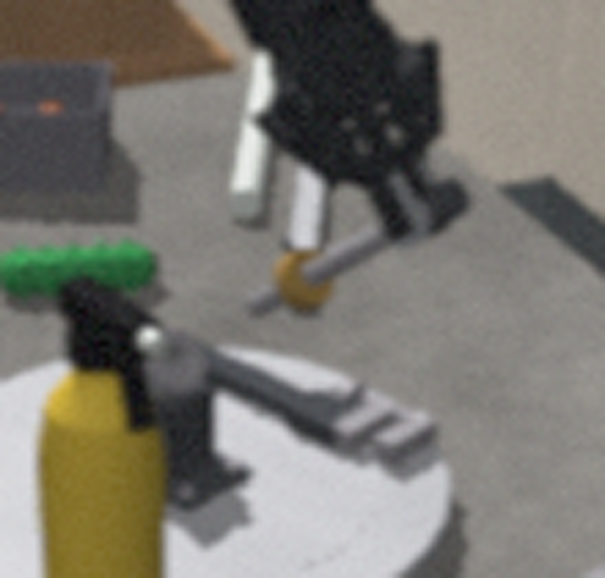

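```bash
python3 - <<'E'
from ins import *
R,A=Rins(); t=np.linspace(0,2*np.pi,200)
for rad in(.021,.01):
    C=M+rad*(np.outer(np.cos(t),R[:,1])+np.outer(np.sin(t),R[:,2])); e=proj('side',C); print('side ext',rad,e.min(0),e.max(0)); e=proj('top',C); print('top ext',rad,e.min(0),e.max(0))
# profile plots of averaged image
a,_=load('sideA'); g=a.min(2).astype(int)
for v in range(166,186): print(v,' '.join('%3d'%x for x in g[v,288:310]))
print()
a,_=load('topA'); g=a.min(2).astype(int); 
for v in range(202,222): print(v,' '.join('%3d'%x for x in g[v,260:284]))
E
```

```text
side ext 0.021 [290.8868 168.9705] [301.517  181.0165]
top ext 0.021 [266.213  204.9505] [276.4378 217.157 ]
side ext 0.01 [293.707  172.1109] [298.7688 177.847 ]
top ext 0.01 [268.9219 208.1316] [273.7906 213.9441]
166  37  40  52  69  96 115 124 126 124 124 123 123 123 123 122 121 120 119 118 119 117 114
167  41  39  36  46  74 104 119 124 123 123 123 121 123 122 119 117 116 116 115 117 116 117
168  41  38  36  46  55  75 104 122 124 125 123 122 121 119 115 115 115 114 113 110 112 113
169  32  40  76 120 130 107 103 118 123 120 118 121 117 117 115 113 114 113 112 111 110 111
170  28  61 130 195 210 170 119 105 106 104 108 113 114 116 115 115 114 114 113 111 110 111
171  26  75 144 193 202 171 126 103  94  93  97 102 105 108 113 117 116 117 114 112 112 113
172  25  62 118 152 151 132 112  95  83  85  93  95  94  96 104 110 121 129 131 129 125 121
173  21  39  76 108 114 111 101  86  76  77  87  95  94  89  87  98 124 150 160 164 161 157
174  20  22  39  68  92 102  95  82  78  83  89  95  98  91  83  82  96 119 147 170 182 193
175  19  16  35  62  86  93  91  86  86  88  93  98  98 
[... 2256 characters left out ...]

215 153 154 154 154 152 149 145 136 121 104  89  81  78  76  72  63  50  42  42  44  50  60  75  84
216 154 154 153 151 148 144 139 134 125 112  98  86  78  72  65  55  46  41  41  44  49  57  69  80
217 152 152 149 146 142 138 133 127 120 109  97  84  73  63  54  47  43  42  43  49  55  64  76  88
218 149 148 144 139 134 129 123 116 107  97  85  72  61  51  46  43  44  47  54  62  73  84  94 101
219 145 141 136 131 125 118 110 101  90  78  67  56  49  45  45  48  53  62  73  84  94 102 108 112
220 138 133 127 121 113 104  94  82  70  60  52  48  46  48  54  62  73  84  94 103 109 114 121 127
221 129 123 115 107  96  86  74  64  54  48  46  49  54  63  73  86  97 104 112 120 127 133 143 153
```

```bash
python3 - <<'E'
from ins import *
fr=[ctrl.grab_frame('side') for _ in range(3)]
g=np.mean([f[0].astype(float) for f in fr],0); np.save('pics/s3.npy',g)
gg=g.min(2).astype(int)
for v in range(146,172): print(v,' '.join('%3d'%x for x in gg[v,306:342]))
s=ctrl.observe(); R=np.array(s['tool_rot']); 
for x in (.146,.12,.09,.06,.03): print(x,proj('side',[s['ee_pos']+R@np.array([x,0,-.0145-dz]) for dz in(-.007,0,.007)]).tolist())
E
```

```text
146 128 130 129 129 130 126 105  85  97 117 122 132 164 191 201 201 192 146  97 105 123 125 126 125 124 117  94  61  34  30  32  45  69  88  85  69
147 127 130 130 129 130 126 104  89 104 118 121 130 165 193 202 198 182 135  93 106 121 123 126 124 125 122 108  77  43  34  29  38  56  80  91  88
148 129 128 125 127 126 114  97  86 106 119 119 132 171 197 201 197 178 133  89 101 119 124 122 124 125 123 118  98  61  38  25  33  43  70  88  93
149 125 114 108 111 107  93  79  81 106 120 121 133 176 197 202 198 175 126  90 105 119 122 123 123 122 122 122 111  81  45  27  31  32  54  80  93
150 122 109  94  90  83  74  72  81 105 119 122 141 179 199 202 197 167 117  86 106 121 122 123 121 118 120 125 123 101  61  35  32  29  41  68  86
151 123 122 115 102  91  86  88  91 109 121 125 145 180 199 202 195 157 106  82 107 122 123 123 121 126 129 138 132 108  68  38  28  32  43  59  86
152 122 124 124 119 117 117 115 115 121 121 125 149 178 199 202 196 158 102  84 108 125 125 128 132 141 144 137 119 100  76  52  38  48  61  79  88
153 124 122 123 124 123 123 123 122 121 118 115 125 157 190 202 
[... 2693 characters left out ...]
29 130 127 128 129 127 130 131 129 130 128 132 131 132
0.146 [[311.9216923945706, 166.00644643404226], [310.9092841598133, 164.02008934591964], [309.89639474679785, 162.03293695910216]]
0.12 [[316.7663337574559, 163.35275397683324], [315.7385672442245, 161.33309999353872], [314.7102765302106, 159.312642514926]]
0.09 [[322.5575452288802, 160.1823412252137], [321.5115141400935, 158.1229549483734], [320.46490482536245, 156.06275660131254]]
0.06 [[328.57563305542715, 156.88977137598377], [327.5107297829174, 154.78917830823156], [326.4451890706319, 152.68776575018651]]
0.03 [[334.83314523296656, 153.4684269419731], [333.74873431988254, 151.32507758285044], [332.66362098562803, 149.1809027251367]]
```

```bash
sed -i 's/AZ=-66.0/AZ=-65.8/; s/-.0145/-.0137/' ins.py; python3 - <<'E'
from ins import *
R,A=Rins(); T=M+.010*A-R@TIP;  go(T,R)
E
```

```text
t 6.5167 shift [0.0824 0.0006 0.0065] | 0.08268795360350993 rot [-0.0038 -0.0046  0.0032] j [ -0.4  -8.6 -14.4  65.4 -35.7  59.2]
```

```bash
python3 -m creep '[{"x":0.01,"y":0.0003,"z":0.003,"rx":-0.0038,"ry":-0.0046,"rz":0.0032},{"x":0.03,"y":0.0006,"z":0.0065,"rx":-0.0038,"ry":-0.0046,"rz":0.0032},{"x":0.05,"y":0.0006,"z":0.0065,"rx":-0.0038,"ry":-0.0046,"rz":0.0032},{"x":0.07,"y":0.0006,"z":0.0065,"rx":-0.0038,"ry":-0.0046,"rz":0.0032},{"x":0.0824,"y":0.0006,"z":0.0065,"rx":-0.0038,"ry":-0.0046,"rz":0.0032}]'
python3 - <<'E'
from ins import *
fr=[ctrl.grab_frame('side') for _ in range(3)]
R,A=Rins(); T=M+.010*A-R@TIP;  go(T,R); s=ctrl.observe(); print(s['ft_force'],s['moment'])
g=np.mean([f[0].astype(float) for f in fr],0); np.save('pics/s4.npy',g)
im=cv2.resize(np.clip(g*1.4,0,255).astype(np.uint8)[150:200,275:335],None,fx=12,fy=12,interpolation=cv2.INTER_CUBIC); cv2.imwrite('pics/s4.png',im)
Rm=np.array(s['tool_rot'])
for x in (.146,.12,.09,.06): print(x,proj('side',s['ee_pos']+Rm@np.array([x,0,-.0137])).tolist())
E
```

```text
time: 6.93
ee_pos: [0.6003, 0.0042, 0.1948]
tool_rot: [[-0.316, 0.912, 0.262], [0.699, 0.41, -0.586], [-0.642, -0.002, -0.767]]
ft_force: [1.0, 0.7, -2.1]
opening: 0.0104
t 7.0833 shift [-0.0014  0.     -0.0002] | 0.0014560439006670168 rot [-0.0003 -0.0003  0.002 ] j [  5.6  -8.1 -19.8  63.3 -37.5  66.2]
[ 0.0241 -1.0925 -1.4248] [ 0.674   0.3348 -0.0369]
0.146 [[297.60353253426877, 174.26426590523542]]
0.12 [[301.95473430880674, 171.84386499401305]]
0.09 [[307.148677555217, 168.95610378108046]]
0.06 [[312.53771264187355, 165.96151155642445]]
```

View pics/s4.png

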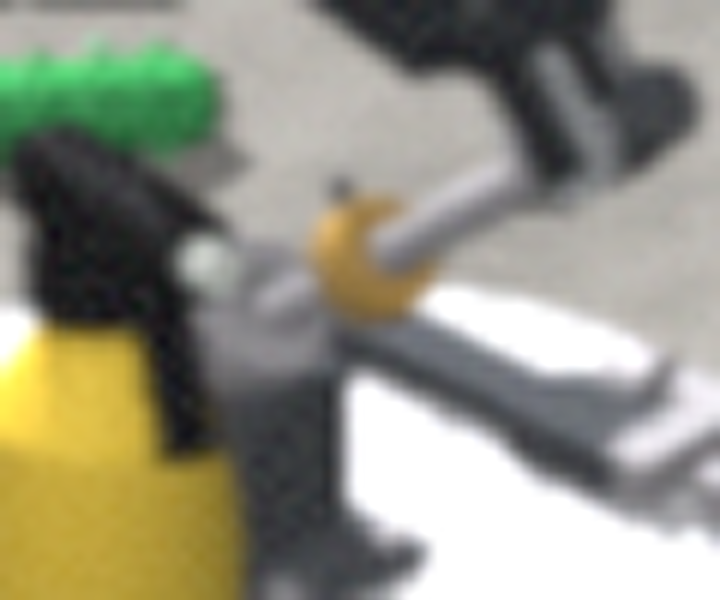

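```bash
python3 - <<'E'
from ins import *
g=np.load('pics/s4.npy'); a=load('sideA')[0].astype(float)
t=np.linspace(0,2*np.pi,60); R,A=Rins()
out=[]
for im in(a,g):
    z=10; c=cv2.resize(np.clip(im*1.6,0,255).astype(np.uint8)[160:195,282:320],None,fx=z,fy=z,interpolation=cv2.INTER_CUBIC)
    for rad,col in((.021,(0,0,255)),(.01,(0,255,0))):
        e=proj('side',M+rad*(np.outer(np.cos(t),R[:,1])+np.outer(np.sin(t),R[:,2])))
        for p in (e-[282,160]+.5)*z: cv2.circle(c,tuple(p.astype(int)),1,col,-1)
    out.append(c)
cv2.imwrite('pics/s4b.png',np.hstack(out))
d=(g-a).mean(2).astype(int)
for v in range(166,184): print(v,' '.join('%4d'%x for x in d[v,290:308]))
E
```

```text
166   -7   -2    0    0    2    1    4    0    1    2    1   -2  -20  -37  -29  -16  -15  -15
167   -8   -1    1    0    2    1    2    3    1    4    2    3   -3  -17  -28  -31  -27  -23
168   -9  -15   -8   -1    3    2    5    1    3    2    4    6    6  -10  -29  -33  -16    1
169  -23  -48  -53  -30   -3    2    1    3    4    1    3    1    0  -16  -31  -20    3   12
170  -42  -72  -82  -57  -18    1    0    3    1    1    0   -7  -14  -24  -31  -22   -7   -4
171  -32  -53  -61  -47  -12    0    2    2    1    2    0  -10  -24  -32  -34  -31  -22  -25
172  -10  -20  -21  -13    0    1    3    5    7   13   13   -1  -16  -30  -38  -46  -47  -51
173    0   -3    0    2    1    1   10   22   28   29   23    8   -8  -20  -46  -70  -80  -85
174    4    0    2    1    3    7   23   37   32   18    5   -4   -8  -11  -23  -45  -69  -91
175    1    3   -1    0    0    2   16   23   11   -4  -10  -15  -13  -13  -12  -17  -28  -45
176    4    2    1    2    2    0    2    0   -9  -20  -22  -13   -9   -8  -10  -14  -14  -14
177    0    1    2    1    1    0    0   -7  -13  -20  -16   -4   -3    0   -4   -6   -4   -3
178    1    3    0    5    1    2    0   -2   -4   -4   -4    0    0    0    2   -1    0    0
179    4    2    2    2    3    1    3    0    2    2    0    1    3    1   -1   -2    0   -1
180   -3    0    1    1    1    0    1    2    1    1    2    1    0    0    4    1    0    1
181    3    0    2    1    0    3    2    0    1    3    0    1    1    0    2    2    2    1
182   -1    3   -1    2    0    0    1    1    3    1    0    0    1    1    2    1    3    1
183    8    1    1    1    0    0    1    0    0   -1    1    2    0    4    2    3    2    2
```

View pics/s4b.png

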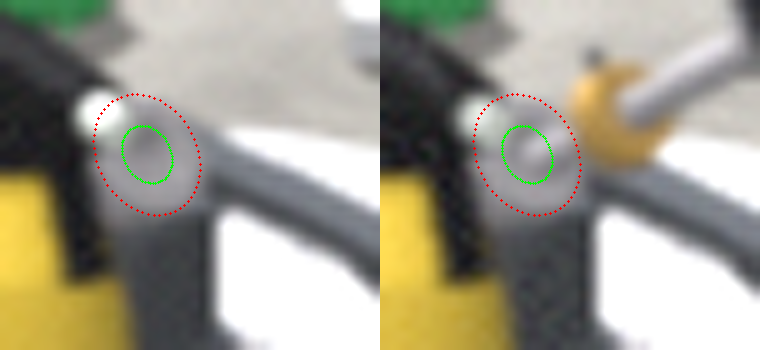

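```bash
python3 - <<'E'
from ins import *
R,A=Rins(); t=np.linspace(0,2*np.pi,4000)
e=proj('side',M+.021*(np.outer(np.cos(t),R[:,1])+np.outer(np.sin(t),R[:,2])))
obs=[(296,181.0),(298,181.0),(300,180.4)]
for u,v in obs: print('col',u,'model bottom',e[abs(e[:,0]-u)<.03][:,1].max(),'obs',v)
for v,u in((177,301.7),(178,301.6),(179,301.5)): print('row',v,'model right',e[abs(e[:,1]-v)<.03][:,0].max(),'obs',u)
b=proj('side',[M,M+.005*R[:,2],M+.005*R[:,1],M+.005*A]); print(b-b[0])
# normals residual solve
E
```

```text
col 296 model bottom 180.84142707944216 obs 181.0
col 298 model bottom 180.96149192217922 obs 181.0
col 300 model bottom 180.0224902045486 obs 180.4
row 177 model right 301.46661902461955 obs 301.7
row 178 model right 301.2565965086676 obs 301.6
row 179 model right 300.8220948614534 obs 301.5
[[ 0.      0.    ]
 [ 0.6937  1.3346]
 [ 1.0537 -0.5217]
 [ 0.8155 -0.4546]]
```

```bash
cat > ft.py <<'E'
from ins import *
s=ctrl.observe(); R=np.array(s['tool_rot']); print('F tool',R.T@s['ft_force'],'M tool',R.T@s['moment'],'depth est',-(s['ee_pos']+R@TIP-M)@Rins()[1], 'lat y,z', (Rins()[0].T@(s['ee_pos']+R@TIP-M))[1:],'open',s['opening'],s['time'])
E
python3 ft.py
python3 -m creep '[{"x":0.003,"y":0,"z":0.0005,"rx":0,"ry":0,"rz":0},{"x":0.006,"y":0,"z":0.0005,"rx":0,"ry":0,"rz":0},{"x":0.009,"y":0,"z":0.0005,"rx":0,"ry":0,"rz":0},{"x":0.012,"y":0,"z":0.0005,"rx":0,"ry":0,"rz":0},{"x":0.015,"y":0,"z":0.0005,"rx":0,"ry":0,"rz":0}]'
python3 ft.py
```

```text
F tool [ 0.1452 -0.4251  1.7385] M tool [0.0445 0.7521 0.0094] depth est -0.008560276101520754 lat y,z [-0.0003  0.0001] open 0.010679575350509061 7.0833
time: 7.5
ee_pos: [0.5973, 0.0138, 0.1874]
tool_rot: [[-0.314, 0.912, 0.264], [0.699, 0.41, -0.586], [-0.643, 0.0, -0.766]]
ft_force: [1.0, 0.2, -0.9]
opening: 0.0108
F tool [0.4363 1.0154 0.8478] M tool [-0.1591  0.7887  0.0652] depth est 0.005584823734748943 lat y,z [0.0005 0.0001] open 0.010788891001425991 7.5
```

```bash
python3 -m creep '[{"x":0.003,"y":0,"z":0,"rx":0,"ry":0,"rz":0},{"x":0.006,"y":0,"z":0,"rx":0,"ry":0,"rz":0},{"x":0.009,"y":0,"z":0,"rx":0,"ry":0,"rz":0},{"x":0.012,"y":0,"z":0,"rx":0,"ry":0,"rz":0},{"x":0.015,"y":0,"z":0,"rx":0,"ry":0,"rz":0}]'
python3 ft.py
python3 - <<'E'
from h import *
a,_=snap('side','side5'); cv2.imwrite('pics/s5.png',cv2.resize(cv2.convertScaleAbs(a,alpha=1.4)[150:200,275:335],None,fx=12,fy=12,interpolation=cv2.INTER_CUBIC))
E
```

```text
time: 7.92
ee_pos: [0.5923, 0.0245, 0.1773]
tool_rot: [[-0.315, 0.912, 0.264], [0.698, 0.411, -0.586], [-0.643, -0.0, -0.766]]
ft_force: [1.2, 0.2, -0.9]
opening: 0.0107
F tool [0.3374 1.1679 0.8452] M tool [-0.2137  0.7932  0.1418] depth est 0.02113416616847347 lat y,z [0.0002 0.0002] open 0.010705677665401961 7.9167
```

View pics/s5.png

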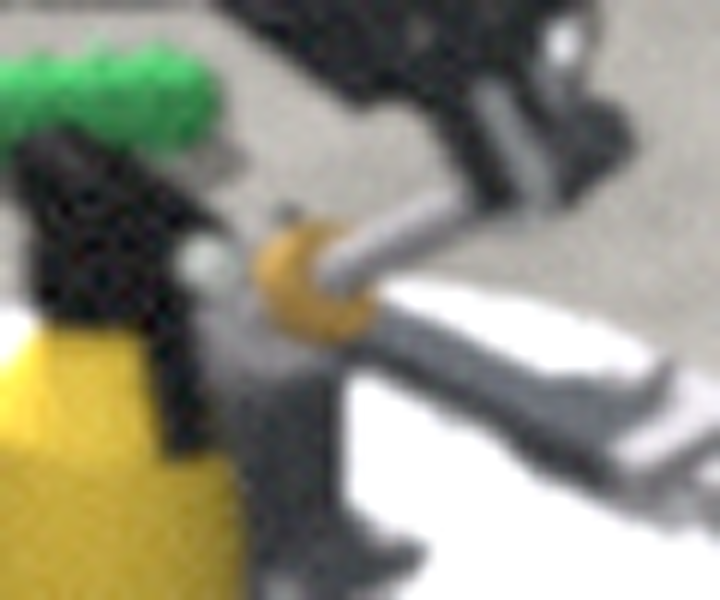

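```bash
python3 -m creep '[{"x":0.004,"y":0.0005,"z":0,"rx":0,"ry":0,"rz":0},{"x":0.008,"y":0.0005,"z":0,"rx":0,"ry":0,"rz":0},{"x":0.012,"y":0.0005,"z":0,"rx":0,"ry":0,"rz":0},{"x":0.016,"y":0.0005,"z":0,"rx":0,"ry":0,"rz":0},{"x":0.02,"y":0.0005,"z":0,"rx":0,"ry":0,"rz":0}]'
python3 ft.py
python3 -m creep '[{"x":0.003,"y":0,"z":0,"rx":0,"ry":0,"rz":0},{"x":0.006,"y":0,"z":0,"rx":0,"ry":0,"rz":0},{"x":0.009,"y":0,"z":0,"rx":0,"ry":0,"rz":0},{"x":0.012,"y":0,"z":0,"rx":0,"ry":0,"rz":0},{"x":0.015,"y":0,"z":0,"rx":0,"ry":0,"rz":0}]'
python3 ft.py
```

```text
time: 8.38
ee_pos: [0.5864, 0.0386, 0.1644]
tool_rot: [[-0.315, 0.912, 0.264], [0.698, 0.411, -0.586], [-0.643, -0.0, -0.766]]
ft_force: [1.9, -1.6, 2.0]
opening: 0.0105
F tool [-3.0415  1.0784 -0.0884] M tool [-0.2086  0.1147  0.0266] depth est 0.04114412050303668 lat y,z [0.0006 0.0003] open 0.010538351186559837 8.3833
time: 8.8
ee_pos: [0.5818, 0.049, 0.155]
tool_rot: [[-0.314, 0.912, 0.264], [0.698, 0.41, -0.586], [-0.643, -0.0, -0.766]]
ft_force: [2.2, -1.2, 2.4]
opening: 0.0107
F tool [-3.0659  1.4935 -0.5567] M tool [-0.1553  0.1816  0.062 ] depth est 0.055917681455279616 lat y,z [0.0007 0.0002] open 0.010669433410968827 8.8
```

```bash
python3 -m creep '[{"x":0.003,"y":0,"z":0,"rx":0,"ry":0,"rz":0},{"x":0.006,"y":0,"z":0,"rx":0,"ry":0,"rz":0},{"x":0.009,"y":0,"z":0,"rx":0,"ry":0,"rz":0},{"x":0.012,"y":0,"z":0,"rx":0,"ry":0,"rz":0},{"x":0.015,"y":0,"z":0,"rx":0,"ry":0,"rz":0}]'
python3 ft.py
python3 -m creep '[{"x":0.002,"y":0,"z":0,"rx":0,"ry":0,"rz":0},{"x":0.004,"y":0,"z":0,"rx":0,"ry":0,"rz":0},{"x":0.006,"y":0,"z":0,"rx":0,"ry":0,"rz":0},{"x":0.008,"y":0,"z":0,"rx":0,"ry":0,"rz":0},{"x":0.01,"y":0,"z":0,"rx":0,"ry":0,"rz":0}]'
python3 ft.py
```

```text
time: 9.22
ee_pos: [0.5769, 0.0596, 0.1451]
tool_rot: [[-0.315, 0.912, 0.264], [0.698, 0.411, -0.586], [-0.643, -0.0, -0.766]]
ft_force: [1.3, -0.3, 2.3]
opening: 0.0105
F tool [-2.1147  1.0672 -1.2752] M tool [-0.1683  0.179   0.0464] depth est 0.07115318585883593 lat y,z [0.0006 0.0002] open 0.01049591814525741 9.2167
time: 9.63
ee_pos: [0.5739, 0.0665, 0.1389]
tool_rot: [[-0.315, 0.912, 0.264], [0.698, 0.411, -0.586], [-0.643, -0.0, -0.766]]
ft_force: [1.8, -0.5, 3.5]
opening: 0.0107
F tool [-3.165   1.4774 -1.9669] M tool [-0.1956  0.042   0.0428] depth est 0.08092952658925678 lat y,z [0.0006 0.0002] open 0.01067712606643301 9.6333
```

```bash
python3 -m creep '[{"x":0.001,"y":0,"z":0,"rx":0,"ry":0,"rz":0},{"x":0.002,"y":0,"z":0,"rx":0,"ry":0,"rz":0},{"x":0.003,"y":0,"z":0,"rx":0,"ry":0,"rz":0},{"x":0.004,"y":0,"z":0,"rx":0,"ry":0,"rz":0},{"x":0.005,"y":0,"z":0,"rx":0,"ry":0,"rz":0}]'
python3 ft.py
python3 -m creep '[{"x":0.0005,"y":0,"z":0,"rx":0,"ry":0,"rz":0},{"x":0.001,"y":0,"z":0,"rx":0,"ry":0,"rz":0},{"x":0.0015,"y":0,"z":0,"rx":0,"ry":0,"rz":0},{"x":0.002,"y":0,"z":0,"rx":0,"ry":0,"rz":0},{"x":0.0025,"y":0,"z":0,"rx":0,"ry":0,"rz":0}]'
python3 ft.py
```

```text
time: 10.05
ee_pos: [0.5723, 0.0699, 0.1357]
tool_rot: [[-0.315, 0.912, 0.264], [0.698, 0.411, -0.586], [-0.643, -0.0, -0.766]]
ft_force: [1.2, -0.0, 3.3]
opening: 0.0107
F tool [-2.5177  1.1119 -2.219 ] M tool [-0.221   0.048   0.0318] depth est 0.0858568912331296 lat y,z [0.0006 0.0002] open 0.010688904077367882 10.05
time: 10.47
ee_pos: [0.5721, 0.0706, 0.1352]
tool_rot: [[-0.313, 0.912, 0.264], [0.697, 0.409, -0.588], [-0.645, 0.0, -0.764]]
ft_force: [3.4, -7.4, 7.4]
opening: 0.0105
F tool [-10.9861   0.0418  -0.3506] M tool [-0.0222 -1.719  -0.0152] depth est 0.08671511556126002 lat y,z [0.0009 0.0005] open 0.010497592240041568 10.4667
```

```bash
python3 -m creep '[{"x":0.0005,"y":0,"z":0,"rx":0,"ry":0,"rz":0},{"x":0.001,"y":0,"z":0,"rx":0,"ry":0,"rz":0},{"x":0.0015,"y":0,"z":0,"rx":0,"ry":0,"rz":0},{"x":0.0015,"y":0,"z":0,"rx":0,"ry":0,"rz":0},{"x":0.0015,"y":0,"z":0,"rx":0,"ry":0,"rz":0}]'
python3 ft.py
python3 - <<'E'
from h import *
a,_=snap('side','side6'); cv2.imwrite('pics/s6.png',cv2.resize(cv2.convertScaleAbs(a,alpha=1.4)[150:200,275:335],None,fx=12,fy=12,interpolation=cv2.INTER_CUBIC))
E
```

```text
time: 10.88
ee_pos: [0.5722, 0.0708, 0.1353]
tool_rot: [[-0.311, 0.913, 0.265], [0.697, 0.408, -0.59], [-0.647, 0.001, -0.763]]
ft_force: [4.7, -10.7, 9.5]
opening: 0.0109
F tool [-15.0225  -0.1007   0.3329] M tool [ 0.1739 -2.4939 -0.0494] depth est 0.08678547780165202 lat y,z [0.0013 0.0007] open 0.010941123853072353 10.8833
```

View pics/s6.png

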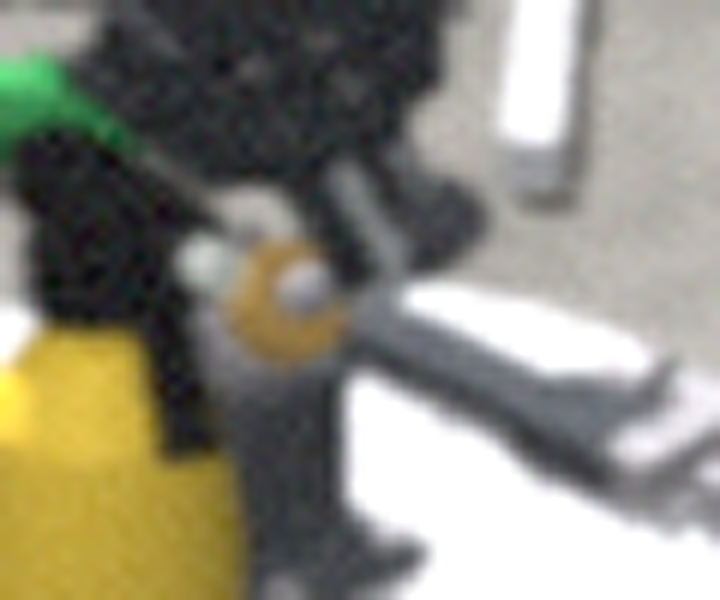

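```bash
python3 -m creep '[{"x":0.001,"y":0,"z":0,"rx":0,"ry":0,"rz":0},{"x":0.002,"y":0,"z":0,"rx":0,"ry":0,"rz":0},{"x":0.003,"y":0,"z":0,"rx":0,"ry":0,"rz":0},{"x":0.003,"y":0,"z":0,"rx":0,"ry":0,"rz":0},{"x":0.003,"y":0,"z":0,"rx":0,"ry":0,"rz":0}]'
python3 ft.py
python3 -m creep '[{"x":-0.001,"y":0,"z":0,"rx":0,"ry":0,"rz":0},{"x":-0.002,"y":0,"z":0,"rx":0,"ry":0,"rz":0},{"x":-0.003,"y":0,"z":0,"rx":0,"ry":0,"rz":0},{"x":-0.004,"y":0,"z":0,"rx":0,"ry":0,"rz":0},{"x":-0.004,"y":0,"z":0,"rx":0,"ry":0,"rz":0}]'
python3 ft.py
```

```text
time: 11.35
ee_pos: [0.5726, 0.0716, 0.1358]
tool_rot: [[-0.307, 0.913, 0.267], [0.695, 0.407, -0.593], [-0.65, 0.003, -0.76]]
ft_force: [8.0, -19.7, 16.5]
opening: 0.0108
F tool [-26.8642  -0.7      1.3258] M tool [ 0.2572 -4.5888 -0.2026] depth est 0.08699679641658932 lat y,z [0.0023 0.0006] open 0.010792848257497146 11.35
time: 11.77
ee_pos: [0.5721, 0.0706, 0.1352]
tool_rot: [[-0.312, 0.913, 0.264], [0.697, 0.409, -0.588], [-0.645, 0.001, -0.764]]
ft_force: [5.3, -9.1, 7.6]
opening: 0.0107
F tool [-12.9123   1.1243   0.9318] M tool [-0.1073 -1.6881 -0.0232] depth est 0.08673811526579138 lat y,z [0.001  0.0006] open 0.010653948015942879 11.7667
```

```bash
python3 -m creep '[{"x":-0.0006,"y":0,"z":0,"rx":0,"ry":0,"rz":0},{"x":-0.0012,"y":0,"z":0,"rx":0,"ry":0,"rz":0},{"x":-0.0015,"y":0,"z":0,"rx":0,"ry":0,"rz":0},{"x":-0.0015,"y":0,"z":0,"rx":0,"ry":0,"rz":0},{"x":-0.0015,"y":0,"z":0,"rx":0,"ry":0,"rz":0}]'
python3 ft.py
python3 -m creep '[{"x":0,"y":0,"z":0,"rx":0,"ry":0,"rz":0},{"x":0,"y":0,"z":0,"rx":0,"ry":0,"rz":0},{"x":0,"y":0,"z":0,"rx":0,"ry":0,"rz":0},{"x":0,"y":0,"z":0,"rx":0,"ry":0,"rz":0},{"x":0,"y":0,"z":0,"rx":0,"ry":0,"rz":0}]' 0.7 20
python3 ft.py
```

```text
time: 12.18
ee_pos: [0.5721, 0.0705, 0.1351]
tool_rot: [[-0.314, 0.912, 0.264], [0.698, 0.41, -0.587], [-0.644, -0.0, -0.765]]
ft_force: [4.4, -4.1, 5.9]
opening: 0.0106
F tool [-8.0493  2.2862 -0.9802] M tool [-0.2875 -0.8629  0.0172] depth est 0.08670365351616711 lat y,z [0.0007 0.0004] open 0.010614563390909566 12.1833
time: 12.6
ee_pos: [0.5713, 0.0711, 0.134]
tool_rot: [[-0.316, 0.912, 0.263], [0.698, 0.411, -0.586], [-0.642, -0.002, -0.767]]
ft_force: [0.4, 0.6, 1.0]
opening: 0.0598
F tool [-0.3198  0.6457 -0.9887] M tool [-0.0142  0.5997 -0.0147] depth est 0.08804772484241596 lat y,z [0.0001 0.0005] open 0.05977759529322828 12.6
```

Released. Now I retreat along −tool z, then look.

```bash
python3 -m creep '[{"x":0,"y":0,"z":-0.012,"rx":0,"ry":0,"rz":0},{"x":0,"y":0,"z":-0.03,"rx":0,"ry":0,"rz":0},{"x":0,"y":0,"z":-0.055,"rx":0,"ry":0,"rz":0},{"x":0,"y":0,"z":-0.085,"rx":0,"ry":0,"rz":0},{"x":0,"y":0,"z":-0.12,"rx":0,"ry":0,"rz":0}]'
python3 - <<'E'
from h import *
a,_=snap('side','side7'); cv2.imwrite('pics/s7.png',cv2.resize(cv2.convertScaleAbs(a,alpha=1.3)[120:210,245:355],None,fx=6.5,fy=6.5,interpolation=cv2.INTER_CUBIC))
print(ctrl.observe()['joints'])
E
```

```text
time: 13.02
ee_pos: [0.5391, 0.1413, 0.2263]
tool_rot: [[-0.316, 0.912, 0.261], [0.698, 0.41, -0.587], [-0.642, -0.003, -0.766]]
ft_force: [0.8, 0.9, -0.5]
opening: 0.0596
[ 21.70717427  -2.13103273  -9.89844907  79.75558989 -39.92625634
  86.59152619]
```

View pics/s7.png

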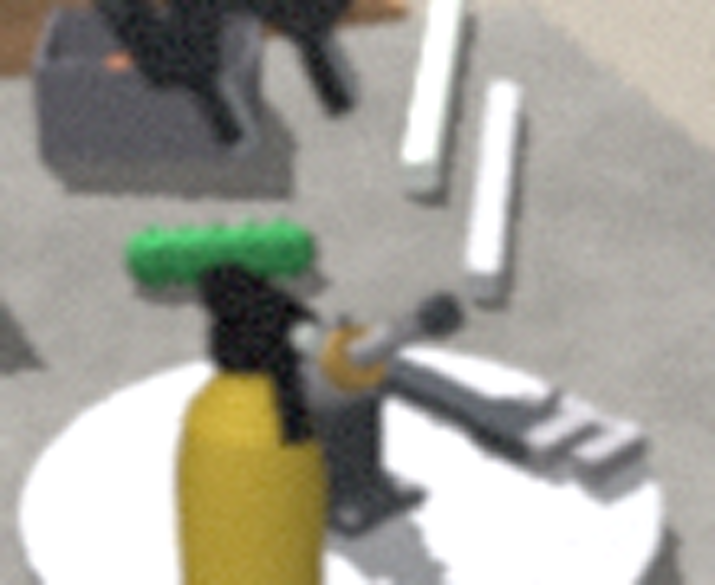

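```bash
python3 -m creep '[{"x":-0.0,"y":0,"z":-0.035,"rx":0,"ry":0,"rz":0},{"x":0,"y":0,"z":-0.07,"rx":0,"ry":0,"rz":0},{"x":0,"y":0,"z":-0.105,"rx":0,"ry":0,"rz":0},{"x":0.02,"y":0,"z":-0.135,"rx":0,"ry":0,"rz":0},{"x":0.04,"y":0,"z":-0.165,"rx":0,"ry":0,"rz":0}]'
python3 - <<'E'
from go import *
go([.25,.42,.36])
a,_=snap('top','top8'); cv2.imwrite('pics/t8.png',cv2.resize(a[140:270,190:350],None,fx=4,fy=4))
E
```

```text
time: 13.48
ee_pos: [0.4837, 0.2669, 0.329]
tool_rot: [[-0.313, 0.912, 0.264], [0.7, 0.41, -0.585], [-0.642, 0.002, -0.766]]
ft_force: [1.7, -0.6, 0.6]
opening: 0.0597
t 13.4833 shift [ 0.1603 -0.1504 -0.1752] | 0.2811435695484273 rot  j [ 35.3  10.3  12.9 101.7 -39.1 104.4]
```

View pics/t8.png

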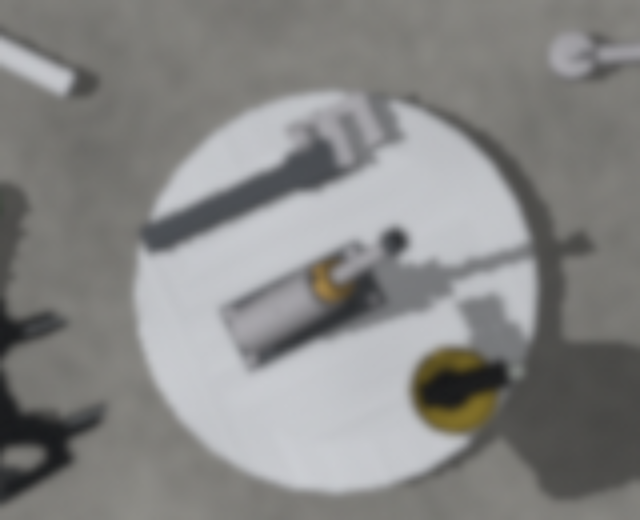

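```bash
python3 - <<'E'
from ins import *
R,A=Rins()
for n,b in(('top',(255,300,190,225)),('side',(285,325,155,190))):
    fr=[ctrl.grab_frame(n) for _ in range(3)]; g=np.mean([f[0].astype(float) for f in fr],0)
    u0,u1,v0,v1=b; z=10; c=cv2.resize(np.clip(g*1.3,0,255).astype(np.uint8)[v0:v1,u0:u1],None,fx=z,fy=z,interpolation=cv2.INTER_CUBIC)
    for s in(0,.014,.076,.09):
        p=proj(n,M+s*A)[0]; q=((p-[u0,v0]+.5)*z).astype(int); cv2.circle(c,tuple(q),2,(0,0,255),-1)
    cv2.imwrite(f'pics/f_{n}.png',c)
    hsv=cv2.cvtColor(g.astype(np.uint8),cv2.COLOR_BGR2HSV); m=((hsv[...,1]>110)&(hsv[...,0]<28)&(hsv[...,0]>8)).astype(np.uint8); 
    w=m[v0:v1,u0:u1]; vv,uu=np.nonzero(w); print(n,'collar px',uu.mean()+u0,vv.mean()+v0,len(uu),'pred centre s=.007',proj(n,M+.007*A)[0])
E
```

```text
top collar px 271.3225806451613 210.96774193548387 31 pred centre s=.007 [272.7409 210.2358]
side collar px 291.2528735632184 181.33333333333334 87 pred centre s=.007 [297.3916 174.3376]
```

View pics/f_top.png

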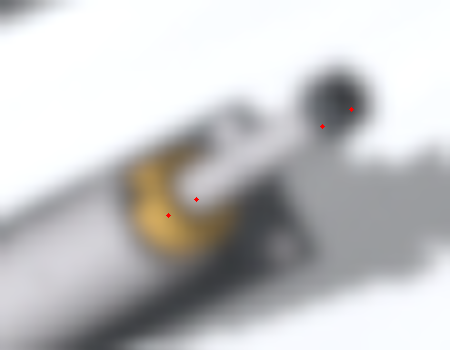

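View pics/f_side.png

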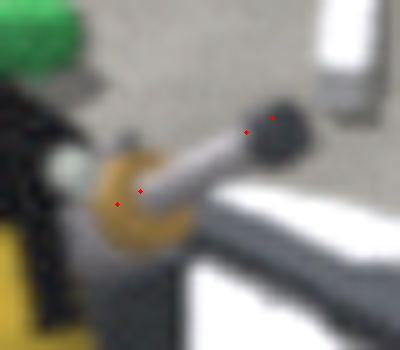

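```bash
python3 - <<'E'
from h import *
a=load('top0')[0].astype(float); b=load('top8')[0].astype(float)
for nm,(u0,u1,v0,v1) in dict(bottle=(288,325,222,252),wrench=(222,292,162,205),torque=(325,418,142,162),grip=(170,192,182,222),orange=(430,485,203,226)).items():
    d=abs(a-b).mean(2)[v0:v1,u0:u1]; print(nm,d.mean().round(1),(d>40).sum())
s=ctrl.observe(); print(s['ee_pos'],s['ft_force'],s['time'])
print(ctrl.hand_in())
E
```

```text
bottle 14.7 125
wrench 9.3 51
torque 5.8 0
grip 11.5 86
orange 5.7 0
[0.484245   0.26497926 0.32674679] [-0.11927511  1.25164454 -0.45521797] 13.8333
the job is handed in; nothing more can be done
None
```

I took the steel rod from its rest and pushed it plain end first into the slanted socket until it stopped hard. I then let go, moved the arm clear and handed in at 13.8 s.

- **Fully home:** at my estimated depth of 87 to 89 mm the rod did not advance further, even with the push raised to 27 N. Sideways force stayed near zero, so it had met the floor rather than jammed. That depth estimate is good to about 3 mm.
- **Collar:** from about 41 mm deep onwards I felt a steady 2 to 3 N while it slid. The final pictures show it against the mouth. The collar was too partly seen to measure its position, so that check is by eye only.
- **Small disagreement:** in both final views the knob sits about 2 to 5 mm from the ideal line. This fits the rod sagging slightly in the 20 mm bore.
- **Other tools:** the torque wrench and the orange look-alike showed no change between the before and after pictures. The spray bottle, pipe wrench and silicone grip showed some pixel changes. I take these for arm shadows: by eye the bottle is at the same pixels as before and the pipe wrench looks unmoved. I did not look at the grip separately, and no contact showed in the force readings.

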